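Scrape the crushing tester's platen clean

TASK

Clean the crushing tester for the next test: swing its clear guard right open, take the scraper from its rest and, feeling its white edge down onto the steel platen behind the five stone fragments and pressing lightly but surely, draw them all over the front edge into the catch tray. Come in tilted from the front, without knocking the load head that overhangs the platen, and leave the fragments to the scraper, not the fingers. Leave the guard open, hang the scraper back on its rest, and do not disturb the tin and crucible beside the rest or the beaker by the tester.

Things in the scene. Friction and masses are not known exactly. Their poses are not given: they have to be found in the camera images.
- tester: Bench crushing tester: grey-blue cast C-frame fixed to the worktop, 330 long x 210 wide x 415 mm high. Origin on the worktop under the middle of its platen. Its x points from the front (catch tray, at -x, toward the robot) to the back (column from x = +85), y to the left as seen from the front, z up. All tester offsets here are in this frame, in mm.
- platen: Flat bright steel platen of the tester, fixed: x -72 to +72, y -68 to +68; origin in the middle of its top face (tester 0, 0, 55), axes as the tester's. Cast cheeks 8 mm higher than it close both sides (y = +-68 to +-80, x -72 to +85), a back plate 29 mm higher stands at x = +76; the front edge x = -72 is open, above the catch tray.
- tray (a point): Catch tray of bright sheet steel fixed on the front of the tester, open above; this point is the middle of its floor (tester -132, 0, 10), axes as the tester's. Inside 109 (x) by 164 mm (y): tester x -187 to -78, y -82 to +82; its walls rise to z = 40.
- load_head: Head of the tester, fixed, over the platen; origin 45 mm above the tester's, axes alike. Lowest (tester mm) is a round load cell on a vertical axis at x = +30, y = 0: button 32 mm wide, underside z = 232; cell 46 mm wide, z 242 to 257 (front x = +7); nut 52 mm wide, z 264 to 291; cast arm 72 mm wide, z 289 to 377, front x = -5, with a round gauge on it to x = -21.
- guard (a joint): Hinge of the clear guard, rad: 0 shut (panel across the front of the platen), grows as the guard swings toward the front and then to the right, stop at 2.2. The axis is vertical at tester x = -88, y = -130 mm (right front corner). The panel is 4 mm thick, 218 mm long, z = 64 to 147; light friction holds it where it is left.
- guard_handle (a point): Point to grip on the guard's handle: a black vertical round bar, 12 mm across, its free upper end from z = 111 to 170 mm, this point at z = 150; it stands 38 mm in front of the panel, 120 mm from the hinge axis along the panel (tester x = -126, y = -10 when shut; it moves round the hinge axis with the guard). It may turn between the fingers.
- scraper: Scraper block, loose, 110 to 230 g, hung on its rest. Origin in the middle of the underside of its aluminium clamp (21 (x) by 112 mm (y), z 0 to 15); y along the blade, z up; alike from both sides. Blue grip 20 (x) by 22 mm (y), z 15 to 62: hold it across its 22 mm, say at z = 38, fingers upright or tilted about y. White nylon blade 16 by 88 mm below the clamp, firmly clamped.
- blade_root (a point): Where the white blade leaves the clamp (the scraper's origin, same axes). The blade's flat edge stands 12 to 24 mm below this point: it is set differently each time and not measured, so the platen must be felt for. It does not give.
- rest: Scraper rest, fixed: dark base plate 60 by 150 mm with two grey pillars (44 by 18 mm) at y = +-57, whose seats at z = 40 carry the ends of the scraper's clamp, the blade hanging free between them. Origin on the worktop under its middle, y from pillar to pillar. Lips 5 mm high round the seats leave the clamp +-5 mm play along x and +-4 mm along y.
- chip1: Angular grey stone fragment, loose, about 21 x 17 mm and 10 to 12 mm high, 11 g, on the platen; origin at the middle of its underside as it lies at the start.
- chip2: Angular grey stone fragment, loose, about 21 x 17 mm and 10 to 12 mm high, 11 g, on the platen; origin at the middle of its underside as it lies at the start.
- chip3: Angular grey stone fragment, loose, about 21 x 17 mm and 10 to 12 mm high, 11 g, on the platen; origin at the middle of its underside as it lies at the start.
- chip4: Angular grey stone fragment, loose, about 21 x 17 mm and 10 to 12 mm high, 11 g, on the platen; origin at the middle of its underside as it lies at the start.
- chip5: Angular grey stone fragment, loose, about 21 x 17 mm and 10 to 12 mm high, 11 g, on the platen; origin at the middle of its underside as it lies at the start.
- moisture_tin: Bystander: lidded aluminium moisture tin, 62 mm across, 38 mm high, on the worktop; origin under its middle.
- crucible: Bystander: white crucible, 45 mm across, 37 mm high; origin under its middle.
- beaker: Bystander: glass beaker, 54 mm across, 68 mm high, left of the tester; origin under its middle.
- moisture_analyser: Moisture analyser, fixed, always in this place between the tester and the rest: cream instrument, origin under its middle. Body x -210 to +187, y -105 to +105, up to z = 62 in front and 112 to 125 behind (a blue-tabbed pan lifter lies on it); its round lid stands open at x +119 to +222, y -88 to +88, up to z = 321. Carry things past in front of the lid, above z = 0.2 m.
Mind the look-alikes: they are no part of the job. Leave any green look-alike of the scraper alone.

How it is judged:
By the outcome, as a careful person would: the job done as asked, in the order asked, and still so for the second after the job is handed in, with the robot touching nothing.
It also fails if it takes over 70 s, if anything falls off the work surface, if the arm or the gripper's body presses on something with over 40 N, if the wrist force passes 120 N, or if a joint passes its speed limit or range.

ROBOT

A 6-joint arm with a two-finger parallel gripper is mounted at the origin on a cart in front of the work surface, level with it; the furniture and walls round the work are solid. World frame = base frame: x ahead of the robot, y to its left, z up, the work surface at z = 0. Lengths are in mm, angles in rad, forces in N, time in s.
With the tool pointing down it reaches from about 250 to 800 mm from the base axis. Payload 8.5 kg.
Tool frame: the origin (TCP) lies midway between the tips of the shut fingers; the grasp point (between the pads) lies 19 mm behind it; z points along the fingers, y is the line along which they close (so a half turn about z gives the same grasp; the last joint's range is limited). The gripper opens to 85 mm and grips with 20 to 120 N. Pads are 22 mm wide; open, the fingers measure 114 mm over their backs; the gripper's body (76 mm by 85 mm) begins 54 mm behind the grasp point. The pads swing forward as they close: fully open they stand 13 mm farther back than shut.
Start: joints at [-1.211, 0.238, -0.013, 1.319, 0, 1.571], TCP at [184.828, -491.342, 231.276] pointing down, gripper open.
Joint ranges: [-2.66, 2.66], [-1.03, 1.9], [-1.14, 1.46], [-1.82, 2.27], [-1.45, 1.34], [-3.14, 3.14]. Speed limits (rad/s): [2.22, 2.22, 2.79, 3.14, 3.14, 3.14].

INTERFACE

Orientations are given as a rotation vector (axis times angle).
In Python, from bench import env gives the robot as it stands.
- The arm moves only by the tool apply_moves, never from a script. Its argument "plan" is a list of rows, each a list of 6 numbers: the shift along the tool's x, y, z each as a share of 10 cm, from -1 to 1, then the turn, a rotation vector about the tool's x, y, z each as a share of 90 degrees, from -1 to 1. A call has 1 to 10 rows; each row shifts and turns the commanded pose from where the row before left it, along the tool's axes as they then stand; what a row does not reach is not made up. A row lasts 1/8 s, in which the tool goes at most 62.5 mm and 10.7 degrees, less where a joint would pass 70% of its speed; a pose out of reach is approached as far as the arm can. A call with a number of a shift or a turn outside -1 to 1 is refused whole. A call with a gripper value outside its range is refused whole. "claw" is the opening, from -1 (shut) to 1 (fully open), set as the call begins (left out, the last holds). The fingers move at their own pace and stop on an object; "newtons" is the grip in N (left out, the last holds). Time passes only in rows, so rows that do not move let the fingers close. It gives the time, the measured TCP pose, the force, the opening and the grip force at its end, in the units of the state.
- env.sense(): the state, without advancing time (a new reading comes with each control period).
- env.get_image(name): name is "scene" or "top"; returns a dict with "image" (400x640x3 uint8, red, green, blue), "mtx" (3x3 intrinsics, pixels), "k1" (the pictures are not rectified: a ray, as slopes to the right and down, at radius r is drawn at 1 + k1 r^2 times it, then the intrinsics apply), "world_from_camera" (4x4, takes a point from camera to world coordinates). Camera axes: x right, y down, z forward; pixel columns grow to the right and rows downward; lengths in mm; the calibration is good to about 2 mm. A picture is of the moment at which its call begins. There is no depth.
- env.sign_off(): hands the job in; it is judged then, once.
The state is a dict: "t": time; "qpos": joint angles; "qd": joint speeds; "joint_efforts": joint torques, N m; "tcp_pos": TCP position; "tool_rot": TCP orientation; "ft_force": force on the tool from outside, world axes, zero at the start; "torque": the same for the moment, N m; "gripper_width": finger opening in mm; "grasp_force": force on a finger pad.
Only numpy, scipy, OpenCV 4.12 (cv2) and the standard library are available. Lean on these libraries where they do the work, as an engineer would, in place of code of your own. Each camera call takes 0.05 s, during which the arm holds its last target. There are 200 camera calls.

## Working session

There is one attempt and no reset: what is moved stays moved. The work goes in short steps, Python scripts to look and compute and a tool call to move; the robot and the scene stay as the last step left them, time stands still between calls to the robot, and variables do not carry over. Pictures are saved under pics/ and viewed, at most 10 in all, crops included, and the job is handed in when it is done.

Besides the shell and the picture viewer there is one more tool, called by a JSON object that holds its "method" and its "body". apply_moves: Moves the arm, as the interface text tells. Its arguments: {"type":"object","properties":{"plan":{"type":"array","items":{"type":"array","items":{"type":"number","minimum":-1,"maximum":1}}},"claw":{"type":"number"},"newtons":{"type":"number"}},"required":["plan"]}

```bash
ls; mkdir -p pics; python3 - <<'E'
from bench import env
import cv2
s=env.sense(); print(s)
for n in("scene","top"):
    d=env.get_image(n); cv2.imwrite(f"pics/{n}0.png",cv2.cvtColor(d["image"],cv2.COLOR_RGB2BGR)); print(d["mtx"],d["k1"],d["world_from_camera"])
E
```

```text
pics
{'t': 0.0, 'qpos': array([-1.21099059e+00,  2.38788818e-01, -1.42614053e-02,  1.31917334e+00,
        7.62654888e-06,  1.57081942e+00]), 'qd': array([ 0.00094997,  0.00067675, -0.00018018, -0.00204005,  0.00073727,
        0.00230065]), 'joint_efforts': array([ 8.66933369e-04, -5.38773608e+01,  3.46441770e+01,  1.83051144e-02,
       -9.48211749e-06,  3.47507478e-05]), 'tcp_pos': array([ 184.70723142, -490.99951701,  230.6706095 ]), 'tool_rot': array([-3.08951432e+00, -5.61850590e-01,  3.89216683e-04]), 'ft_force': array([ 0.47031304, -0.0408109 ,  0.33183188]), 'torque': array([-0.02554429, -0.04708555,  0.00355356]), 'grasp_force': 0.0, 'gripper_width': 85.11347931789254}
[[430.86348655   0.         314.46251821]
 [  0.         430.86348655 205.07784369]
 [  0.           0.           1.        ]] -0.06669280746562668 [[ 6.03788019e-01 -4.67615256e-01  6.45581908e-01 -6.95852985e+02]
 [-7.97134563e-01 -3.58314095e-01  4.85991253e-01 -8.18079966e+02]
 [ 4.06417294e-03 -8.08051348e-01 -5.89098040e-01  1.16576972e+03]
 [ 0.00000000e+00  0.00000000e+00  0.00000000e+00  1.00000000e+00]]
[[366.06917059   0.         316.3004758 ]
 [  0.         366.06917059 197.72630791]
 [  0.           0.           1.        ]] -0.07149140498240622 [[-2.60894898e-02 -9.96623245e-01  7.78552928e-02  3.51485900e+02]
 [-9.99647446e-01  2.63941505e-02  2.88653519e-03  6.88605039e+01]
 [-4.93171238e-03 -7.77525364e-02 -9.96960491e-01  1.32353342e+03]
 [ 0.00000000e+00  0.00000000e+00  0.00000000e+00  1.00000000e+00]]
```

View pics/scene0.png

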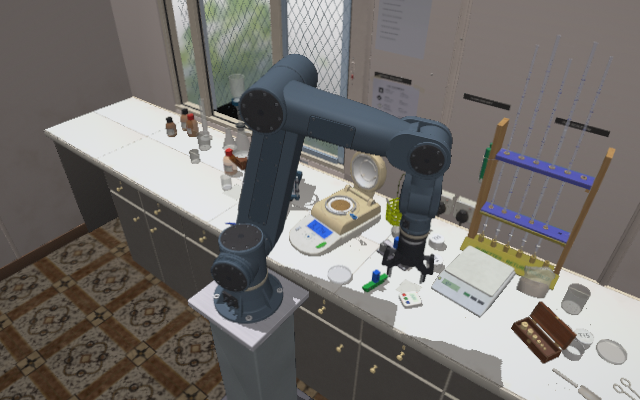

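View pics/top0.png

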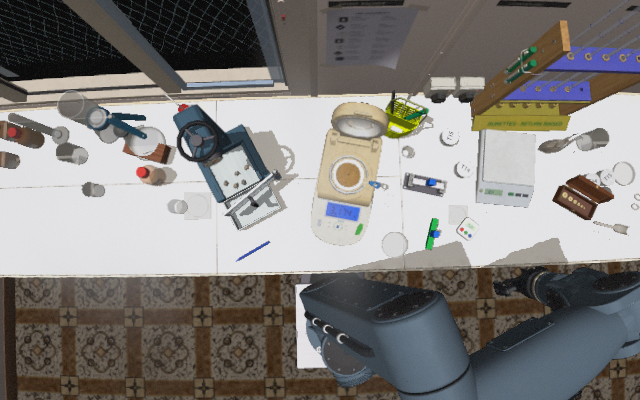

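The scene view shows the arm covering the tester. In the top view the tester is near (235,175) with its platen at about (240,170) and the guard across (255,200). The rest with the blue scraper is at (425,184), and the green look-alike at (433,233). I'll zoom in on both.

```bash
cat > h.py <<'E'
import numpy as np, cv2
from bench import env
from scipy.spatial.transform import Rotation as R
def cam(n): return env.get_image(n)
def ray(d,u,v):
    K=d["mtx"]; T=d["world_from_camera"]; k=d["k1"]
    p=cv2.undistortPoints(np.array([[[u,v]]],float),K,np.array([k,0,0,0.]))[0,0]
    return T[:3,3],T[:3,:3]@np.array([p[0],p[1],1])
def on(d,u,v,z):
    o,r=ray(d,u,v); return (o+r*(z-o[2])/r[2])[:2]
def proj(d,P):
    T=np.linalg.inv(d["world_from_camera"]); P=np.atleast_2d(P).astype(float)
    return cv2.projectPoints(P,cv2.Rodrigues(T[:3,:3])[0],T[:3,3],d["mtx"],np.array([d["k1"],0,0,0.]))[0][:,0]
def crop(d,u0,v0,u1,v1,s,name):
    im=cv2.cvtColor(d["image"],cv2.COLOR_RGB2BGR)[v0:v1,u0:u1]
    cv2.imwrite("pics/"+name,cv2.resize(im,None,fx=s,fy=s,interpolation=cv2.INTER_CUBIC))
E
python3 - <<'E'
from h import *
d=cam("top")
crop(d,165,95,295,235,4,"c1.png"); crop(d,395,120,485,250,4,"c2.png")
import numpy as np
a=cv2.imread("pics/c1.png");b=cv2.imread("pics/c2.png")
b=cv2.copyMakeBorder(b,0,a.shape[0]-b.shape[0],0,0,cv2.BORDER_CONSTANT) 
b=b[:, :280]
cv2.imwrite("pics/c12.png",np.hstack([a,b])); print(a.shape,b.shape)
E
```

```text
(560, 520, 3) (560, 280, 3)
```

View pics/c12.png

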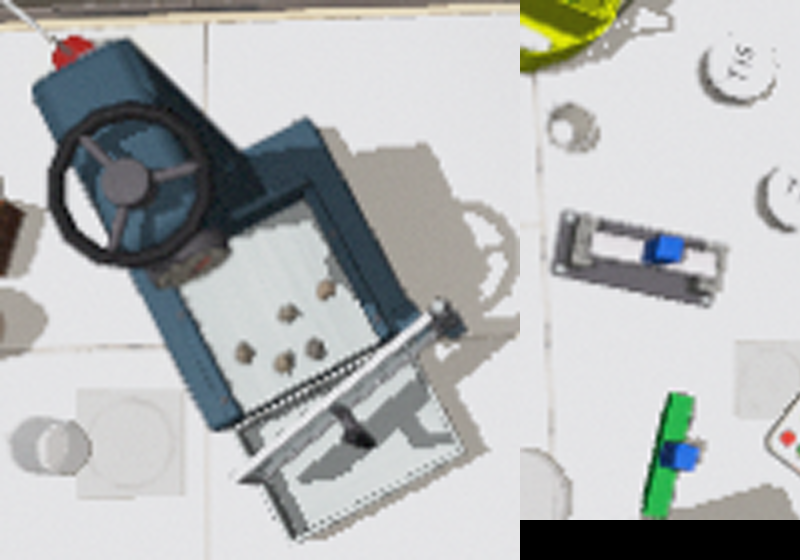

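```bash
cat > fit1.py <<'E'
from h import *
from scipy.optimize import least_squares
d=cam("top")
c=lambda x,y:(165+x/4,95+y/4)
pts=[((-188.5,83.5,40),c(300,540)),((-188.5,-83.5,40),c(467,455)),((-72,80,63),c(220,430)),((76,-68,84),c(303,188))]
W=lambda p:np.array([on(d,*q,P[2]) for P,q in pts])
def f(p):
    cs,sn=np.cos(p[2]),np.sin(p[2]); r=[]
    for P,q in pts:
        w=on(d,*q,P[2]); r+=list(w-np.array([p[0]+cs*P[0]-sn*P[1],p[1]+sn*P[0]+cs*P[1]]))
    return r
s=least_squares(f,[600,300,.5]); print(s.x,np.round(s.fun,1))
p=s.x; cs,sn=np.cos(p[2]),np.sin(p[2])
for q in [(245,352),(284,362),(316,348),(289,313),(326,289)]:
    w=on(d,*c(*q),61)-p[:2]; print("chip",np.round([cs*w[0]+sn*w[1],-sn*w[0]+cs*w[1]]))
for nm,P in dict(hinge=(-88,-130,147),handle=(-126,-10,170)).items():
    w=[p[0]+cs*P[0]-sn*P[1],p[1]+sn*P[0]+cs*P[1],P[2]]; print(nm,w,(proj(d,w)[0]-[165,95])*4)
im=d["image"].astype(int); hsv=cv2.cvtColor(d["image"],cv2.COLOR_RGB2HSV)
m=cv2.inRange(hsv,(105,120,60),(125,255,255)); n,l,st,ce=cv2.connectedComponentsWithStats(m)
for i in range(1,n):
    if st[i,4]>15 and ce[i,1]<260: print(st[i],ce[i],on(d,*ce[i],102),hsv[l==i].mean(0))
c2=lambda x,y:(395+(x-520)/4,120+y/4)
for q in [(555,272),(710,303),(728,245),(565,210)]: print("rest",on(d,*c2(*q),6))
for q,z in [((735,70),38),((780,195),38),((572,128),37),((50,445),60)]: print("by",on(d,*(c2(*q) if q[0]>500 else c(*q)),z))
E
python3 fit1.py
```

```text
[5.47489234e+02 3.57985453e+02 4.69517007e-01] [ 3.6 -3.9 -1.1 -3.3 -4.9 10.5  2.4 -3.2]
chip [-21.  41.]
chip [-45.  15.]
chip [-48. -15.]
chip [-9. -8.]
chip [ -6. -47.]
hinge [np.float64(527.831214364672), np.float64(202.23705873834172), 147] [442.41769288 311.41841324]
handle [np.float64(439.64863784869664), np.float64(292.05817651698084), 170] [327.96119644 420.64104706]
[571  47   8   5  25] [573.52  48.36] [ 967.50606994 -878.26105803] [119.   130.24 179.16]
[ 547   48   93   26 1349] [598.53521127  61.81171238] [ 917.6902161  -971.85536988] [119.09340252 132.24536694 174.63232024]
[ 505   81   86   20 1070] [552.82149533  92.13084112] [ 800.85090538 -777.56431519] [119.01121495 132.94392523 179.38504673]
[426 179  10   7  56] [430.64285714 181.94642857] [ 490.0953579  -315.06498034] [108.94642857 197.48214286 170.10714286]
[326 203  34  18 399] [342.68671679 211.28070175] [399.18315003 -14.46115612] [112.82205514 149.80701754 215.28822055]
[430 231  10   7  50] [434.42 233.52] [ 316.41023381 -319.31203319] [108.98 196.28 173.66]
[238 242  31  18  67] [252.85074627 250.56716418] [276.31155928 287.87270018] [113.86567164 165.31343284 169.35820896]
rest [ 481.36159009 -245.44757508]
rest [ 449.43141404 -386.33143681]
rest [ 502.05848031 -405.91183   ]
rest [ 537.83309456 -257.24866155]
by [ 656.87280902 -410.26814583]
by [ 542.26142067 -444.3437711 ]
by [ 607.22391661 -259.48463126]
by [433.11041759 558.82997443]
```

```bash
cat > ov.py <<'E'
from h import *
import sys
x0,y0,a,g=map(float,sys.argv[1:5]); name=sys.argv[5]
d=cam("top"); u0,v0,u1,v1,s=170,95,290,235,4.3
im=cv2.cvtColor(d["image"],cv2.COLOR_RGB2BGR)[v0:v1,u0:u1]; im=cv2.resize(im,None,fx=s,fy=s,interpolation=cv2.INTER_CUBIC)
Rz=R.from_euler("z",a).as_matrix(); w=lambda P:np.array(P,float)@Rz.T+[x0,y0,0]
def pl(P,col):
    q=((proj(d,w(P))-[u0,v0]+.5)*s).astype(int); cv2.polylines(im,[q.reshape(-1,1,2)],False,col,1)
rc=lambda x1,x2,y1,y2,z:[(x1,y1,z),(x2,y1,z),(x2,y2,z),(x1,y2,z),(x1,y1,z)]
pl(rc(-72,72,-68,68,55),(0,0,255)); pl(rc(-187,-78,-82,82,40),(0,160,0)); pl(rc(-72,85,-80,80,63),(255,0,255))
h=np.array([-88,-130]); c,sn=np.cos(g),np.sin(g)
pd=np.array([-sn,c]);fd=np.array([-c,-sn])
# at g=0 panel runs +y, front -x; growing swings to front
pt=lambda l,f,z:tuple(h+pd*l+fd*f)+(z,)
pl([pt(0,0,147),pt(218,0,147),pt(218,0,64)],(255,0,0)); pl([pt(120,38,111),pt(120,38,170)],(0,255,255))
cv2.imwrite("pics/"+name,im); print(im.shape,w([pt(120,38,150)]))
E
python3 ov.py 547.5 358 0.4695 0.25 ov1.png
```

```text
(602, 516, 3) [[420.17714641 267.46584949 150.        ]]
```

View pics/ov1.png

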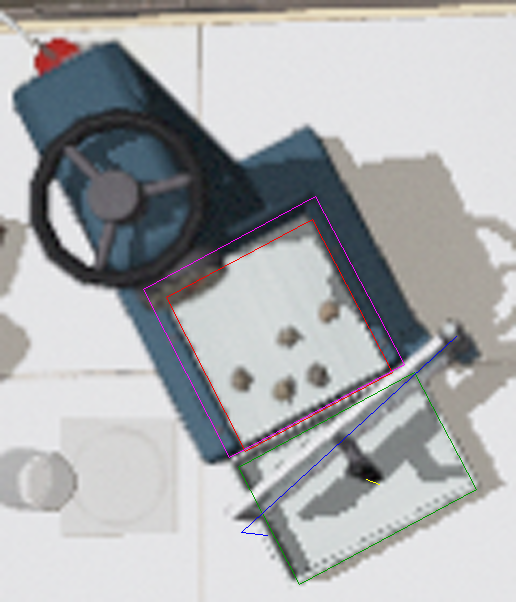

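```bash
cat > prof.py <<'E'
from h import *
d=cam("top"); hsv=cv2.cvtColor(d["image"],cv2.COLOR_RGB2HSV).astype(np.float32)
x0,y0,a=547.5,358,.4695; Rz=R.from_euler("z",a).as_matrix()
def samp(P,ch):
    q=proj(d,np.array(P,float)@Rz.T+[x0,y0,0]).astype(np.float32)
    return cv2.remap(hsv[...,ch],q[:,0].copy(),q[:,1].copy(),cv2.INTER_LINEAR)[:,0]
ys=np.arange(-90,91,6)
print("y",ys)
for x in(-60,-40,-20,0,20,40): print(x,"S",samp([(x,y,55) for y in ys],1).astype(int))
for x in(-60,-20,20): print(x,"V",samp([(x,y,55) for y in ys],2).astype(int))
xs=np.arange(-210,-40,6)
print("x tray z40",xs)
for y in(-60,-30,0,30,60): print(y,"V",samp([(x,y,40) for x in xs],2).astype(int))
xs=np.arange(40,110,5); print("back",xs)
for y in(-60,-40,-20): print(y,"V",samp([(x,y,55) for x in xs],2).astype(int))
ys=np.arange(-110,111,5); print("tray sides",ys)
for x in(-180,-160,-130): print(x,"V",samp([(x,y,40) for y in ys],2).astype(int))
E
python3 prof.py
```

```text
y [-90 -84 -78 -72 -66 -60 -54 -48 -42 -36 -30 -24 -18 -12  -6   0   6  12
  18  24  30  36  42  48  54  60  66  72  78  84  90]
-60 S [88 91 95 93 42  6  8  5  7  6  6  7  7  7  6  5  7  7  7  6  7  6  5  7
  6  5  8 85 89 93 89]
-40 S [90 87 89 83 34  8  6  7  6  6  7  7  9 21  3  6  3 40 48 27  6  5  7  7
  5  6  8 69 89 90 91]
-20 S [97 81 90 91 49  8  5  6  8  6  6  6  8  5  6  6  6  5  5  7  5  8 49 48
  8  6  7 94 91 88 88]
0 S [ 88  86 101  93  35   9  13  52  51  15   6   7   5   6  14  10   6   6
   6   5   6   6   4   7   6   7   9  78  89  91  89]
20 S [ 89  95 103  88  34   8   8   8   6   8   6   8   5   7   6   6   4   5
   5   5   5   6   5   5   6   7   5  76  95  93  89]
40 S [92 88 74 46 39  7  7  4  6  6  6  7  4  4  6  6  4  5  6  6  5  5  6  8
  7  7  7 65 42 84 92]
-60 V [114  83  67 117 145 212 211 210 208 212 212 211 211 207 213 211 213 214
 211 214 215 217 217 213 214 213 167  78 124 114 120]
-20 V [ 74  76  63  73  98 207 209 208 208 211 211 210 213 214 214 214 215 215
 213 213 211 137 106 134 185 209 187  84 121 108 125]
20 V [ 74  74  61  73  88 133 185 2
[... 1246 characters left out ...]
 -10   -5    0    5   10   15   20   25
   30   35   40   45   50   55   60   65   70   75   80   85   90   95
  100  105  110]
-180 V [229 216 163 162 163 175 178 210 209 187 208 194 180 210 191 184 200 220
 200 208 211 172 201 193 177 202 181 208 200 218 190 191 205 151 194 183
 106 136 138 153 224 230 230 229 230]
-160 V [229 205 165 163 158 176 194 187 153 137 133 135 133 197 217 218 217 217
 217 218 218 218 217 218 217 218 217 218 217 217 216 217 217 217 216 197
 129 125  70 132 214 229 230 229 230]
-130 V [212 194 162 162 162 185 174 143 133 133 129 129 131 131 130 131 130 129
 115  49  27  41  55 113 132 129 134 145 168 160 175 203 213 215 216 200
 128 123  86 141 222 230 230 230 230]
```

Overlay: my outline sits about 2 mm off at the platen edges and the yaw is right. The guard is slightly ajar, with its free end at crop (240,515) and the handle's dark blob from (345,440) to (375,480). Next I'll measure the handle and the rest.

```bash
python3 - <<'E'
from h import *
d=cam("top"); im=d["image"]; v=im.max(2)
print(v[192:212,244:264])
x0,y0,a=548.4,360.7,.4695; Rz=R.from_euler("z",a).as_matrix()
for g in(.1,.15,.2,.25):
    pd=np.array([-np.sin(g),np.cos(g)]);fd=np.array([-np.cos(g),-np.sin(g)])
    P=[np.append(np.array([-88,-130])+pd*120+fd*f,z) for f,z in((38,111),(38,170),(0,120))]
    print(g,np.round(proj(d,np.array(P)@Rz.T+[x0,y0,0]),1).tolist())
print(v[176:200,410:448])
E
```

```text
[[ 66  95 121 103 215 223 230 211 155 135 122 150 159 144 152 204 214 211
  211 212]
 [117 122 134 217 230 229 174 150 136 145 152 159 157 143 200 213 214 210
  210 205]
 [200 193 220 230 230 160 145 142 151 154 132 143 155 200 213 213 213 210
  153 152]
 [221 227 231 230 139 129 148 153 157 139 126 173 201 212 214 213 209 152
  131 130]
 [229 230 230 143  94  88  92 122 144 148 200 210 214 214 214 211 152 131
  131 132]
 [231 186 153  99  77  71  64  73 111 203 216 215 215 214 211 153 132 130
  130 131]
 [171 137 140 137 100  66  70  78  74 184 215 215 215 210 155 129 132 128
  130 130]
 [149 142 152 156 164 106  70  98  76 113 215 215 214 156 130 135 128 127
  133 134]
 [145 155 159 140 138 166 116 113  95  74 140 156 154 127 128 130 130 130
  131 131]
 [155 159 145 145 204 209 157 108 114  90  77 104 130 129 129 129 129 133
  132 135]
 [159 145 148 205 214 215 205  92  76  68  69  69  98 131 130 132 131 134
  130 143]
 [162 135 205 216 213 217 181  68  59  58  39  34  55  96 131 131 132 130
  143 202]
 [152 200 216 215 215 213 122  57  62  59  25  28  27  47  97 131 131 142
  206 
[... 3931 characters left out ...]
 213 169 171 109 104 109 111 140 190 173 205 231 229
  230 231]
 [231 230 230 230 232 231 230 230 230 230 229 230 231 231 230 232 230 231
  230 230 231 229 230 229 224 224 216 217 212 171 167 124 168 227 230 231
  229 231]
 [230 232 231 229 230 230 230 230 231 231 229 230 231 229 230 231 230 230
  229 230 230 229 229 229 229 230 230 231 230 223 224 217 220 230 230 231
  229 231]
 [228 231 230 230 231 230 230 230 231 230 231 230 229 231 230 231 230 230
  230 231 230 231 230 231 230 232 231 230 229 231 231 230 230 230 230 230
  229 230]
 [230 231 230 231 229 231 230 231 228 230 230 230 231 231 232 231 231 230
  230 231 230 231 230 231 230 230 231 229 230 230 231 230 230 232 231 230
  230 231]]
```

```bash
cat > plan.py <<'E'
# plan.py n x y z psi_deg tilt_deg [n x y z psi tilt ...]; from measured pose, prints rows; start psi,tilt taken from the state
from h import *
import sys, json
def M(psi,th):
    c,s=np.cos(th),np.sin(th)
    return R.from_euler("z",psi).as_matrix()@np.array([[-c,0,s],[0,1,0],[-s,0,-c]])
def rows(wps,dec=2):
    s=env.sense(); p=np.array(s["tcp_pos"]); Rm=R.from_rotvec(s["tool_rot"]).as_matrix()
    y=Rm[:,1]; psi=np.arctan2(-y[0],y[1]); th=np.arcsin(np.clip(Rm[:,2]@[np.cos(psi),np.sin(psi),0],-1,1))
    out=[]; cp,cR=p.copy(),Rm.copy()
    for n,x,yy,z,ps,t in wps:
        ps,t=np.radians(ps),np.radians(t)
        for i in range(1,int(n)+1):
            f=i/n; tp=p+f*(np.array([x,yy,z])-p); tR=M(psi+f*(ps-psi),th+f*(t-th))
            dl=np.round(cR.T@(tp-cp)/100,dec); dr=np.round(R.from_matrix(cR.T@tR).as_rotvec()/(np.pi/2),dec)
            out.append([float(v)+0. for v in [*dl,*dr]])
            cp=cp+cR@dl*100; cR=cR@R.from_rotvec(dr*np.pi/2).as_matrix()
        p,psi,th=np.array([x,yy,z]),ps,t
    for i in range(0,len(out),10): print(json.dumps(out[i:i+10]))
    m=np.array(out); print("max",np.linalg.norm(m[:,:3],axis=1).max(),np.linalg.norm(m[:,3:],axis=1).max(),"end",cp.round(1))
if __name__=="__main__":
    a=list(map(float,sys.argv[1:])); rows([a[i:i+6] for i in range(0,len(a),6)])
E
python3 - <<'E'
from h import *
Rm=R.from_rotvec(env.sense()["tool_rot"]).as_matrix(); print(Rm.round(3))
E
python3 plan.py 12 370 -80 330 -60 0 10 424.5 275.5 225 26.9 0
```

```text
[[ 0.936  0.352 -0.   ]
 [ 0.352 -0.936  0.   ]
 [ 0.    -0.    -1.   ]]
[[0.27, -0.27, -0.08, 0.0, 0.0, -0.09], [0.29, -0.22, -0.08, 0.0, 0.0, -0.09], [0.33, -0.18, -0.09, 0.0, 0.0, -0.1], [0.36, -0.13, -0.08, 0.0, 0.0, -0.09], [0.37, -0.08, -0.08, 0.0, 0.0, -0.09], [0.37, -0.02, -0.08, 0.0, 0.0, -0.09], [0.38, 0.02, -0.09, 0.0, 0.0, -0.09], [0.36, 0.08, -0.08, 0.0, 0.0, -0.1], [0.35, 0.14, -0.08, 0.0, 0.0, -0.09], [0.33, 0.19, -0.08, 0.0, 0.0, -0.09]]
[[0.3, 0.23, -0.09, 0.0, 0.0, -0.09], [0.26, 0.27, -0.08, 0.0, 0.0, -0.09], [0.28, 0.22, 0.11, 0.0, 0.0, -0.1], [0.25, 0.26, 0.1, 0.0, 0.0, -0.1], [0.19, 0.3, 0.11, 0.0, 0.0, -0.09], [0.16, 0.33, 0.1, 0.0, 0.0, -0.1], [0.1, 0.34, 0.11, 0.0, 0.0, -0.1], [0.05, 0.36, 0.1, 0.0, 0.0, -0.09], [0.0, 0.36, 0.11, 0.0, 0.0, -0.1], [-0.06, 0.35, 0.1, 0.0, 0.0, -0.1]]
[[-0.12, 0.34, 0.11, 0.0, 0.0, -0.09], [-0.16, 0.33, 0.1, 0.0, 0.0, -0.1]]
max 0.39102429592034305 0.1 end [424.3 276.  225.4]
```

{"method": "apply_moves", "body": {"plan": [[0.27, -0.27, -0.08, 0, 0, -0.09], [0.29, -0.22, -0.08, 0, 0, -0.09], [0.33, -0.18, -0.09, 0, 0, -0.1], [0.36, -0.13, -0.08, 0, 0, -0.09], [0.37, -0.08, -0.08, 0, 0, -0.09], [0.37, -0.02, -0.08, 0, 0, -0.09], [0.38, 0.02, -0.09, 0, 0, -0.09], [0.36, 0.08, -0.08, 0, 0, -0.1], [0.35, 0.14, -0.08, 0, 0, -0.09], [0.33, 0.19, -0.08, 0, 0, -0.09]], "claw": 1, "newtons": 30}}

```text
t: 1.6
tcp_pos: [339.7, -147.4, 313.7]
tool_rot: [1.941, 2.47, 0.0]
ft_force: [0.5, -0.3, 0.4]
gripper_width: 85.6
grasp_force: 0.0
```

{"method": "apply_moves", "body": {"plan": [[0.3, 0.23, -0.09, 0, 0, -0.09], [0.26, 0.27, -0.08, 0, 0, -0.09], [0.28, 0.22, 0.11, 0, 0, -0.1], [0.25, 0.26, 0.1, 0, 0, -0.1], [0.19, 0.3, 0.11, 0, 0, -0.09], [0.16, 0.33, 0.1, 0, 0, -0.1], [0.1, 0.34, 0.11, 0, 0, -0.1], [0.05, 0.36, 0.1, 0, 0, -0.09], [0, 0.36, 0.11, 0, 0, -0.1], [-0.06, 0.35, 0.1, 0, 0, -0.1]]}}

```text
t: 2.85
tcp_pos: [413.3, 205.3, 246.0]
tool_rot: [-0.277, 3.129, 0.0]
ft_force: [-0.1, -0.5, 0.2]
gripper_width: 85.8
grasp_force: 0.0
```

{"method": "apply_moves", "body": {"plan": [[-0.12, 0.34, 0.11, 0, 0, -0.09], [-0.16, 0.33, 0.1, 0, 0, -0.1], [0, 0, 0, 0, 0, 0]]}}

```text
t: 3.22
tcp_pos: [424.2, 277.5, 224.2]
tool_rot: [0.736, -3.053, 0.0]
ft_force: [-0.8, -0.6, 0.5]
gripper_width: 85.4
grasp_force: 0.0
```

```bash
python3 - <<'E'
from h import *
s=env.sense(); print(s["t"],s["tcp_pos"],s["qpos"],s["ft_force"])
d=cam("scene"); cv2.imwrite("pics/s1.png",cv2.cvtColor(d["image"],cv2.COLOR_RGB2BGR))
u,v=proj(d,[424.5,275.5,150])[0].astype(int); print(u,v)
crop(d,u-60,v-60,u+60,v+40,6,"s1c.png")
E
python3 plan.py 8 424.5 275.5 131 26.9 0
```

```text
3.225 [424.15825395 277.54749843 224.19531682] [ 5.79224473e-01  2.10811594e-01 -6.80724912e-02  1.29338300e+00
  3.33608035e-04  1.06009536e-01] [-0.77118321 -0.61745219  0.46573735]
268 183
[[0.0, 0.0, 0.12, 0.0, 0.0, 0.0], [0.0, 0.0, 0.11, 0.0, 0.0, 0.0], [0.0, 0.0, 0.12, 0.0, 0.0, 0.0], [0.0, 0.0, 0.12, 0.0, 0.0, 0.0], [0.0, -0.01, 0.12, 0.0, 0.0, 0.0], [0.0, 0.0, 0.11, 0.0, 0.0, 0.0], [0.0, 0.0, 0.12, 0.0, 0.0, 0.0], [0.0, 0.0, 0.12, 0.0, 0.0, 0.0]]
max 0.12041594578792295 0.0 end [424.4 275.4 130.7]
```

View pics/s1c.png

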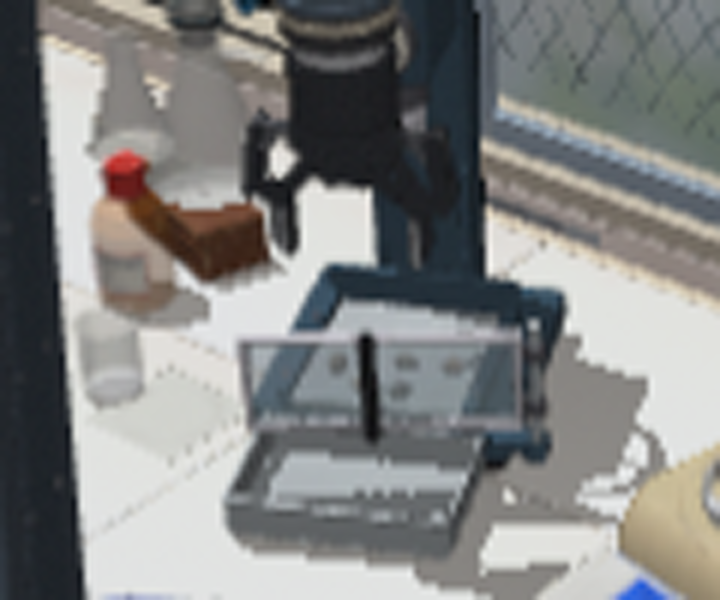

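Bar top is at full-image pixel (269,179), matching the predicted handle, and the fingers straddle it from above. I'll descend and grip.

{"method": "apply_moves", "body": {"plan": [[0, 0, 0.12, 0, 0, 0], [0, -0.01, 0.12, 0, 0, 0], [0, 0, 0.12, 0, 0, 0], [0, 0, 0.12, 0, 0, 0], [0, -0.01, 0.12, 0, 0, 0], [0, 0, 0.11, 0, 0, 0], [0, 0, 0.11, 0, 0, 0], [0, 0, 0.11, 0, 0, 0]]}}

```text
t: 4.28
tcp_pos: [425.3, 274.2, 131.6]
tool_rot: [-0.731, 3.055, 0.0]
ft_force: [0.5, 0.5, -0.4]
gripper_width: 85.2
grasp_force: 0.0
```

{"method": "apply_moves", "body": {"plan": [[0, 0, 0, 0, 0, 0], [0, 0, 0, 0, 0, 0], [0, 0, 0, 0, 0, 0], [0, 0, 0, 0, 0, 0], [0, 0, 0, 0, 0, 0], [0, 0, 0, 0, 0, 0]], "claw": -1, "newtons": 25}}

```text
t: 5.03
tcp_pos: [424.8, 274.7, 132.7]
tool_rot: [0.732, -3.055, -0.003]
ft_force: [-3.9, 3.3, 2.4]
gripper_width: 11.3
grasp_force: 25.2
```

```bash
python3 - <<'E'
import numpy as np
r=1.259;a=np.linspace(.511,2.43,29);x=np.sin(a)*r;y=np.cos(a)*r
cx,cy=x[0],y[0];o=[]
for i in range(1,29):
    dx,dy=round(x[i]-cx,2),round(y[i]-cy,2);cx+=dx;cy+=dy;o.append([float(dx),float(dy),0,0,0,0])
for i in range(0,28,10):print(o[i:i+10])
E
```

```text
[[0.07, -0.04, 0, 0, 0, 0], [0.07, -0.05, 0, 0, 0, 0], [0.07, -0.06, 0, 0, 0, 0], [0.06, -0.06, 0, 0, 0, 0], [0.06, -0.06, 0, 0, 0, 0], [0.06, -0.07, 0, 0, 0, 0], [0.05, -0.07, 0, 0, 0, 0], [0.04, -0.07, 0, 0, 0, 0], [0.04, -0.08, 0, 0, 0, 0], [0.04, -0.08, 0, 0, 0, 0]]
[[0.02, -0.08, 0, 0, 0, 0], [0.03, -0.08, 0, 0, 0, 0], [0.02, -0.09, 0, 0, 0, 0], [0.01, -0.08, 0, 0, 0, 0], [0.0, -0.09, 0, 0, 0, 0], [0.0, -0.08, 0, 0, 0, 0], [-0.0, -0.09, 0, 0, 0, 0], [-0.02, -0.09, 0, 0, 0, 0], [-0.01, -0.08, 0, 0, 0, 0], [-0.03, -0.08, 0, 0, 0, 0]]
[[-0.03, -0.08, 0, 0, 0, 0], [-0.03, -0.08, 0, 0, 0, 0], [-0.04, -0.08, 0, 0, 0, 0], [-0.05, -0.07, 0, 0, 0, 0], [-0.05, -0.07, 0, 0, 0, 0], [-0.05, -0.07, 0, 0, 0, 0], [-0.06, -0.06, 0, 0, 0, 0], [-0.06, -0.06, 0, 0, 0, 0]]
```

{"method": "apply_moves", "body": {"plan": [[0.07, -0.04, 0, 0, 0, 0], [0.07, -0.05, 0, 0, 0, 0], [0.07, -0.06, 0, 0, 0, 0], [0.06, -0.06, 0, 0, 0, 0], [0.06, -0.06, 0, 0, 0, 0], [0.06, -0.07, 0, 0, 0, 0], [0.05, -0.07, 0, 0, 0, 0], [0.04, -0.07, 0, 0, 0, 0], [0.04, -0.08, 0, 0, 0, 0], [0.04, -0.08, 0, 0, 0, 0]]}}

```text
t: 6.28
tcp_pos: [403.3, 191.6, 132.5]
tool_rot: [0.732, -3.054, -0.002]
ft_force: [-1.8, 1.5, 2.5]
gripper_width: 11.1
grasp_force: 25.1
```

{"method": "apply_moves", "body": {"plan": [[0.02, -0.08, 0, 0, 0, 0], [0.03, -0.08, 0, 0, 0, 0], [0.02, -0.09, 0, 0, 0, 0], [0.01, -0.08, 0, 0, 0, 0], [0, -0.09, 0, 0, 0, 0], [0, -0.08, 0, 0, 0, 0], [0, -0.09, 0, 0, 0, 0], [-0.02, -0.09, 0, 0, 0, 0], [-0.01, -0.08, 0, 0, 0, 0], [-0.03, -0.08, 0, 0, 0, 0]]}}

```text
t: 7.52
tcp_pos: [441.2, 115.5, 132.3]
tool_rot: [-0.731, 3.055, 0.0]
ft_force: [-3.6, 0.1, 0.4]
gripper_width: 11.1
grasp_force: 25.0
```

{"method": "apply_moves", "body": {"plan": [[-0.03, -0.08, 0, 0, 0, 0], [-0.03, -0.08, 0, 0, 0, 0], [-0.04, -0.08, 0, 0, 0, 0], [-0.05, -0.07, 0, 0, 0, 0], [-0.05, -0.07, 0, 0, 0, 0], [-0.05, -0.07, 0, 0, 0, 0], [-0.06, -0.06, 0, 0, 0, 0], [-0.06, -0.06, 0, 0, 0, 0]]}}

```text
t: 8.52
tcp_pos: [499.9, 81.7, 132.3]
tool_rot: [0.731, -3.055, -0.0]
ft_force: [-0.6, 4.4, 0.2]
gripper_width: 11.3
grasp_force: 25.0
```

{"method": "apply_moves", "body": {"plan": [[0, 0, 0, 0, 0, 0], [0, 0, 0, 0, 0, 0], [0, 0, 0, 0, 0, 0]], "claw": -0.15}}

```text
t: 8.9
tcp_pos: [499.3, 81.8, 132.4]
tool_rot: [-0.731, 3.055, -0.0]
ft_force: [-0.2, -1.1, 0.1]
gripper_width: 36.5
grasp_force: 0.1
```

{"method": "apply_moves", "body": {"plan": [[0, 0, -0.1, 0, 0, 0], [0, 0, -0.25, 0, 0, 0], [0, 0, -0.4, 0, 0, 0], [0, 0, -0.4, 0, 0, 0], [0, 0, -0.4, 0, 0, 0], [0, 0, -0.2, 0, 0, 0], [0, 0, 0, 0, 0, 0]]}}

```text
t: 9.78
tcp_pos: [500.0, 82.0, 309.2]
tool_rot: [-0.73, 3.052, -0.0]
ft_force: [-0.7, 0.1, -0.3]
gripper_width: 36.5
grasp_force: 0.0
```

```bash
python3 - <<'E'
from h import *
d=cam("top"); s=cam("scene")
def blue(d,box):
    hsv=cv2.cvtColor(d["image"],cv2.COLOR_RGB2HSV)[box[1]:box[3],box[0]:box[2]]
    m=cv2.inRange(hsv,(104,140,40),(118,255,255)); n,l,st,ce=cv2.connectedComponentsWithStats(m)
    for i in range(1,n):
        if st[i,4]>15: print(st[i],ce[i]+box[:2]); 
    return hsv
h=blue(d,(415,170,440,200)); print(h[4:20,6:24,2]); print(h[4:20,6:24,1])
blue(s,(340,200,460,310))
P=[492,-318]
for z in(55,78,102): print(proj(s,[*P,z]),proj(d,[*P,z]))
a=cv2.cvtColor(d["image"],cv2.COLOR_RGB2BGR)[155:205,400:455]; b=cv2.cvtColor(s["image"],cv2.COLOR_RGB2BGR)[200:300,345:445]
a=cv2.resize(a,(400,364),interpolation=cv2.INTER_CUBIC);b=cv2.resize(b,(400,400),interpolation=cv2.INTER_CUBIC)
cv2.imwrite("pics/r1.png",np.hstack([cv2.copyMakeBorder(a,0,36,0,0,0),b]))
E
```

```text
[11  9 10  7 54] [430.75925926 181.98148148]
[[169 230 235 235 235 234 235 234 235 235 236 235 234 235 234 235 234 235]
 [147 208 233 234 233 235 234 235 234 235 234 234 235 234 234 235 236 234]
 [102 143 180 189 186 219 214 235 235 235 234 234 235 234 235 235 234 236]
 [ 77  90 115 122 117 158 151 184 179 183 219 217 235 235 234 234 234 235]
 [ 71  74 110 114 112 118 114 119  89 139 155 154 180 182 203 218 220 235]
 [196 162 137 117  99 113 109 109  95 210 209 209 201 193 176 156 159 189]
 [224 221 215 207 209 118 101 103 131 229 231 228 227 225 209 114 113 120]
 [224 229 230 229 219 118 108 107 159 231 229 229 229 225 195  87  90  89]
 [186 227 232 231 210 115 100 105 196 231 232 231 229 225 184 147 198 153]
 [159 229 234 232 193 112 102 106 224 231 232 231 230 226 170 175 230 219]
 [164 229 234 234 165 106 106  99 156 158 174 189 206 228 155 172 230 231]
 [112 151 168 189 155 122 116  77  83  75  96 114 137 181 164 221 232 232]
 [ 72  74  80 103 111  98  87  99 105 132 165 214 215 219 221 233 233 233]
 [ 73  78  75 101 108 107 105 107  86 103 126 154 159 173 198 215 232 233]
 [ 74
[... 910 characters left out ...]
  3  60 176 185 191 199 208 207 210 210 196  58   4   3   4]
 [  5   3   6   7  39 105 108 199 187 156 215 186 112  99   9   3   2   3]
 [ 14  10  10   0  16  49  47  21  51  33  19   8   6   5   3   3   2   2]
 [  3  16  17  13  12  12  15   5  27  15  10   3   5   7   6   4   3   2]
 [ 14  10  20  14  11  11  13  16  15  17  10  15  12   7  10   8   8   5]
 [  7  21  11  14   7  11  16   9  16  18   9  11  14  11  17  14  10  12]]
[54 37  7 12 64] [396.578125 242.359375]
[32 70  8 13 75] [375.46666667 275.88      ]
[[395.52741201 247.12853915]] [[427.36241781 183.00071648]]
[[396.22440458 242.6405653 ]] [[429.33514728 182.21541218]]
[[396.96278947 237.87682216]] [[431.4703991 181.3652387]]
```

View pics/r1.png

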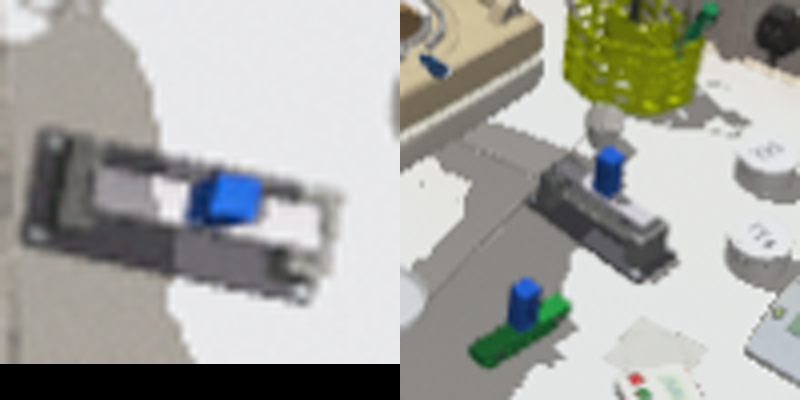

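Left crop: the blue grip's bright top face is at top-view pixel (432,181.5), with the clamp seated between the pillars. Right crop (scene view): the grip is at (396,242), standing clear of the tin, crucible and green look-alike.

```bash
python3 - <<'E'
from h import *
d=cam("top"); s=cam("scene")
print(on(d,432.0,181.5,102))
# scene: grip axis centroid mid height z 78.5 ; camera-side faces ~8 mm in front of axis
o,r=ray(s,396.6,242.4); o2,r2=ray(d,432.,181.5)
print(on(s,396.6,242.4,78.5))
# clamp top strip (light) edges: rest plate edges by fitting dark mask
v=d["image"].max(2)[165:200,400:450]; m=((v<125)).astype(np.uint8)
n,l,st,ce=cv2.connectedComponentsWithStats(m); i=1+np.argmax(st[1:,4])
(c,sz,an)=cv2.minAreaRect(np.argwhere(l==i)[:,::-1].astype(np.float32)); print(st[i],c,sz,an)
b=cv2.boxPoints((c,sz,an))+[400,165]; print(np.array([on(d,*q,8) for q in b]).round(0))
E
```

```text
[ 491.49743904 -319.78809567]
[ 493.58011178 -318.70874775]
[  3   8  40  23 420] (23.17307472229004, 19.134614944458008) (40.39991760253906, 16.277637481689453) 11.309932708740234
[[ 481. -238.]
 [ 539. -252.]
 [ 506. -396.]
 [ 448. -381.]]
```

```bash
python3 plan.py 9 430 -130 300 5 25 9 450.5 -309.6 125 -12.9 45 2 450.5 -309.6 125 -12.9 45
```

```text
[[0.17, -0.18, 0.01, 0.0, -0.03, 0.03], [0.17, -0.18, 0.0, 0.0, -0.03, 0.02], [0.16, -0.19, -0.01, 0.01, -0.03, 0.03], [0.15, -0.19, -0.02, 0.0, -0.03, 0.03], [0.14, -0.21, -0.02, 0.01, -0.03, 0.02], [0.14, -0.2, -0.02, 0.0, -0.04, 0.03], [0.12, -0.22, -0.03, 0.01, -0.03, 0.03], [0.11, -0.22, -0.03, 0.01, -0.03, 0.02], [0.1, -0.22, -0.04, 0.01, -0.03, 0.03], [0.08, -0.2, 0.18, 0.01, -0.02, 0.02]]
[[0.07, -0.2, 0.18, 0.01, -0.03, 0.01], [0.08, -0.2, 0.18, 0.01, -0.02, 0.02], [0.08, -0.2, 0.18, 0.02, -0.03, 0.02], [0.08, -0.2, 0.18, 0.01, -0.02, 0.02], [0.09, -0.19, 0.18, 0.01, -0.03, 0.02], [0.08, -0.2, 0.18, 0.02, -0.02, 0.02], [0.08, -0.19, 0.18, 0.01, -0.03, 0.01], [0.09, -0.2, 0.19, 0.02, -0.02, 0.02], [0.0, 0.0, 0.0, 0.0, 0.0, 0.0], [0.0, 0.0, 0.0, 0.0, 0.0, 0.0]]
max 0.29017236257093815 0.05 end [ 450.9 -310.2  124.9]
```

{"method": "apply_moves", "body": {"plan": [[0.17, -0.18, 0.01, 0, -0.03, 0.03], [0.17, -0.18, 0, 0, -0.03, 0.02], [0.16, -0.19, -0.01, 0.01, -0.03, 0.03], [0.15, -0.19, -0.02, 0, -0.03, 0.03], [0.14, -0.21, -0.02, 0.01, -0.03, 0.02], [0.14, -0.2, -0.02, 0, -0.04, 0.03], [0.12, -0.22, -0.03, 0.01, -0.03, 0.03], [0.11, -0.22, -0.03, 0.01, -0.03, 0.02], [0.1, -0.22, -0.04, 0.01, -0.03, 0.03], [0.08, -0.2, 0.18, 0.01, -0.02, 0.02]], "claw": 0.4}}

```text
t: 11.22
tcp_pos: [432.0, -150.8, 281.4]
tool_rot: [-0.059, 2.668, 0.021]
ft_force: [-0.0, -1.1, -0.4]
gripper_width: 60.0
grasp_force: 0.0
```

{"method": "apply_moves", "body": {"plan": [[0.07, -0.2, 0.18, 0.01, -0.03, 0.01], [0.08, -0.2, 0.18, 0.01, -0.02, 0.02], [0.08, -0.2, 0.18, 0.02, -0.03, 0.02], [0.08, -0.2, 0.18, 0.01, -0.02, 0.02], [0.09, -0.19, 0.18, 0.01, -0.03, 0.02], [0.08, -0.2, 0.18, 0.02, -0.02, 0.02], [0.08, -0.19, 0.18, 0.01, -0.03, 0.01], [0.09, -0.2, 0.19, 0.02, -0.02, 0.02], [0, 0, 0, 0, 0, 0], [0, 0, 0, 0, 0, 0]]}}

```text
t: 12.48
tcp_pos: [451.6, -309.4, 125.7]
tool_rot: [0.272, 2.345, -0.114]
ft_force: [-0.3, -0.5, 0.3]
gripper_width: 59.5
grasp_force: 0.0
```

```bash
cat > pl3.py <<'E'
import sys; from plan import *
a=list(map(float,sys.argv[1:])); rows([a[i:i+6] for i in range(0,len(a),6)],3)
E
python3 - <<'E'
from h import *
s=env.sense(); Rm=R.from_rotvec(s["tool_rot"]).as_matrix(); print(s["tcp_pos"],s["qpos"],Rm.round(3),s["ft_force"])
d=cam("scene"); crop(d,345,190,455,300,5,"g1.png")
E
python3 pl3.py 8 505.7 -322.2 69 -12.9 45
```

```text
[ 451.59871715 -309.44739647  125.67510305] [-0.82281587  0.04637057 -0.94182712 -0.10910783  0.4039085  -0.44470646] [[-0.69   0.229  0.687]
 [ 0.162  0.973 -0.163]
 [-0.706 -0.001 -0.708]] [-0.25107347 -0.54324647  0.30214334]
[[0.002, 0.0, 0.099, -0.001, 0.0, 0.001], [0.002, 0.001, 0.1, -0.001, 0.0, -0.001], [0.002, 0.0, 0.099, 0.0, 0.0, 0.0], [0.002, 0.0, 0.1, 0.0, 0.0, 0.0], [0.002, 0.0, 0.099, -0.001, 0.0, -0.001], [0.002, -0.001, 0.1, 0.0, 0.0, 0.0], [0.002, 0.0, 0.099, 0.0, 0.0, -0.001], [0.002, 0.0, 0.1, -0.001, 0.0, 0.0]]
max 0.10002499687578101 0.001414213562373095 end [ 505.7 -322.2   69. ]
```

View pics/g1.png

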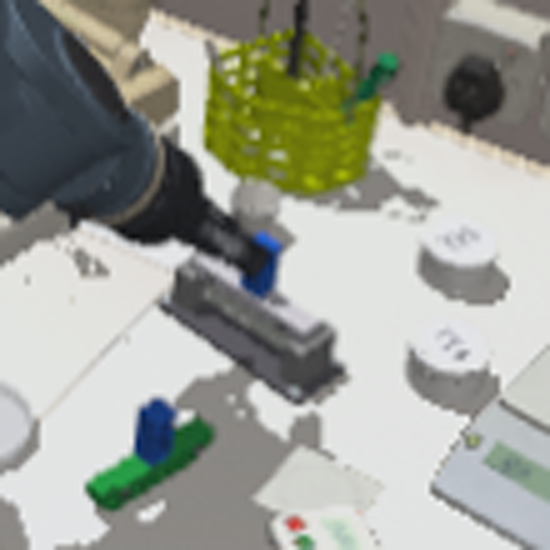

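The picture shows the gripper tilted in front of the blue grip at crop (265,260), with nothing in the way, so I'll go in.

{"method": "apply_moves", "body": {"plan": [[0, 0, 0.1, 0, 0, 0], [0, 0, 0.1, 0, 0, 0], [0, 0, 0.1, 0, 0, 0], [0, 0, 0.1, 0, 0, 0], [0.01, 0, 0.1, 0, 0, 0], [0, 0, 0.1, 0, 0, 0], [0, 0, 0.1, 0, 0, 0], [0.01, 0, 0.1, 0, 0, 0], [0, 0, 0, 0, 0, 0]]}}

```text
t: 13.65
tcp_pos: [505.6, -322.6, 66.8]
tool_rot: [0.273, 2.345, -0.114]
ft_force: [-0.4, 0.3, 0.7]
gripper_width: 59.7
grasp_force: 0.0
```

{"method": "apply_moves", "body": {"plan": [[0, 0, 0, 0, 0, 0], [0, 0, 0, 0, 0, 0], [0, 0, 0, 0, 0, 0], [0, 0, 0, 0, 0, 0], [0, 0, 0, 0, 0, 0]], "claw": -1, "newtons": 25}}

```text
t: 14.28
tcp_pos: [505.5, -322.9, 68.1]
tool_rot: [0.272, 2.343, -0.116]
ft_force: [-2.8, 0.7, 5.1]
gripper_width: 21.8
grasp_force: 27.4
```

{"method": "apply_moves", "body": {"plan": [[0, 0, 0, 0, 0, 0], [0, 0, 0, 0, 0, 0], [-0.04, 0, -0.04, 0, 0, 0], [-0.1, 0, -0.1, 0, 0, 0], [-0.15, 0, -0.15, 0, 0, 0], [-0.15, 0, -0.15, 0, 0, 0], [-0.15, 0, -0.15, 0, 0, 0], [-0.1, 0, -0.1, 0, 0, 0], [0, 0, 0, 0, 0, 0], [0, 0, 0, 0, 0, 0]], "newtons": 90}}

```text
t: 15.52
tcp_pos: [505.0, -322.3, 164.4]
tool_rot: [0.273, 2.345, -0.115]
ft_force: [-0.9, 0.1, -2.8]
gripper_width: 20.7
grasp_force: 88.0
```

```bash
python3 - <<'E'
from h import *
s=env.sense(); Rm=R.from_rotvec(s["tool_rot"]).as_matrix(); print(s["tcp_pos"],Rm.round(3),s["ft_force"],s["torque"],s["gripper_width"])
d=cam("scene"); crop(d,335,170,455,270,5,"g2.png")
E
```

```text
[ 504.95682537 -322.28141939  164.37771806] [[-0.689  0.23   0.687]
 [ 0.162  0.973 -0.163]
 [-0.706 -0.001 -0.708]] [-0.89699271  0.10785686 -2.79813636] [0.25210392 0.888673   0.05599437] 20.65639820856195
```

View pics/g2.png

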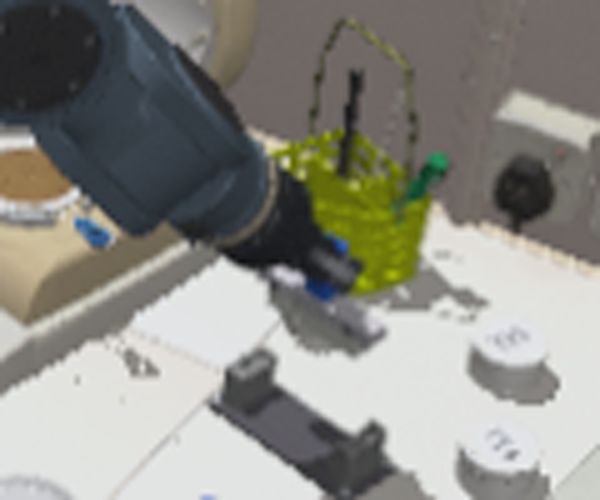

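Scraper held level and clear of the rest. Carrying it to the tester.

```bash
python3 plan.py 6 440 -240 320 -8 45 6 420 -40 330 7 45 5 410 140 310 20 45 6 440.5 293.6 210 26.9 45 1 440.5 293.6 210 26.9 45
```

```text
[[-0.09, 0.11, -0.28, -0.01, 0.0, -0.01], [-0.08, 0.11, -0.28, 0.0, 0.0, 0.0], [-0.09, 0.11, -0.28, -0.01, 0.0, -0.01], [-0.09, 0.11, -0.28, -0.01, 0.0, -0.01], [-0.09, 0.12, -0.27, -0.01, 0.0, 0.0], [-0.1, 0.12, -0.27, 0.0, 0.0, -0.01], [0.05, 0.33, -0.07, -0.02, 0.0, -0.02], [0.03, 0.33, -0.06, -0.02, 0.0, -0.02], [0.03, 0.33, -0.05, -0.02, 0.0, -0.02], [0.01, 0.33, -0.04, -0.02, 0.0, -0.02]]
[[0.01, 0.34, -0.03, -0.02, 0.0, -0.02], [-0.01, 0.33, -0.01, -0.02, 0.0, -0.02], [0.01, 0.36, 0.04, -0.02, 0.0, -0.02], [0.0, 0.36, 0.06, -0.02, 0.0, -0.02], [-0.01, 0.35, 0.07, -0.02, 0.0, -0.02], [-0.02, 0.36, 0.08, -0.02, 0.0, -0.02], [-0.04, 0.35, 0.09, -0.02, 0.0, -0.02], [0.02, 0.22, 0.21, -0.01, 0.0, -0.01], [0.02, 0.22, 0.22, -0.01, 0.0, -0.01], [0.02, 0.22, 0.22, -0.01, 0.0, -0.01]]
[[0.01, 0.21, 0.22, -0.01, 0.0, -0.01], [0.01, 0.21, 0.23, -0.01, 0.0, -0.01], [0.0, 0.21, 0.23, -0.01, 0.0, -0.01], [0.0, 0.0, 0.0, 0.0, 0.0, 0.0]]
max 0.36932370625238775 0.0282842712474619 end [441.2 293.7 210. ]
```

{"method": "apply_moves", "body": {"plan": [[-0.09, 0.11, -0.28, -0.01, 0, -0.01], [-0.08, 0.11, -0.28, 0, 0, 0], [-0.09, 0.11, -0.28, -0.01, 0, -0.01], [-0.09, 0.11, -0.28, -0.01, 0, -0.01], [-0.09, 0.12, -0.27, -0.01, 0, 0], [-0.1, 0.12, -0.27, 0, 0, -0.01], [0.05, 0.33, -0.07, -0.02, 0, -0.02], [0.03, 0.33, -0.06, -0.02, 0, -0.02], [0.03, 0.33, -0.05, -0.02, 0, -0.02], [0.01, 0.33, -0.04, -0.02, 0, -0.02]]}}

```text
t: 16.82
tcp_pos: [426.5, -106.0, 326.5]
tool_rot: [-0.042, 2.358, 0.016]
ft_force: [-0.1, 0.6, -1.7]
gripper_width: 20.6
grasp_force: 88.2
```

{"method": "apply_moves", "body": {"plan": [[0.01, 0.34, -0.03, -0.02, 0, -0.02], [-0.01, 0.33, -0.01, -0.02, 0, -0.02], [0.01, 0.36, 0.04, -0.02, 0, -0.02], [0, 0.36, 0.06, -0.02, 0, -0.02], [-0.01, 0.35, 0.07, -0.02, 0, -0.02], [-0.02, 0.36, 0.08, -0.02, 0, -0.02], [-0.04, 0.35, 0.09, -0.02, 0, -0.02], [0.02, 0.22, 0.21, -0.01, 0, -0.01], [0.02, 0.22, 0.22, -0.01, 0, -0.01], [0.02, 0.22, 0.22, -0.01, 0, -0.01]]}}

```text
t: 18.08
tcp_pos: [425.3, 217.5, 258.4]
tool_rot: [-0.487, 2.317, 0.199]
ft_force: [0.2, -1.0, -1.9]
gripper_width: 20.8
grasp_force: 88.3
```

{"method": "apply_moves", "body": {"plan": [[0.01, 0.21, 0.22, -0.01, 0, -0.01], [0.01, 0.21, 0.23, -0.01, 0, -0.01], [0, 0.21, 0.23, -0.01, 0, -0.01], [0, 0, 0, 0, 0, 0], [0, 0, 0, 0, 0, 0]]}}

```text
t: 18.7
tcp_pos: [441.1, 292.9, 209.5]
tool_rot: [-0.563, 2.303, 0.23]
ft_force: [0.2, -0.9, -1.8]
gripper_width: 20.7
grasp_force: 88.4
```

```bash
python3 - <<'E'
from h import *
s=env.sense(); Rm=R.from_rotvec(s["tool_rot"]).as_matrix(); print(s["tcp_pos"],s["qpos"],Rm.round(3),s["ft_force"],s["torque"],s["gripper_width"])
d=cam("top"); crop(d,180,130,290,240,5,"t2.png")
E
python3 plan.py 3 480 316 150 26.9 45 6 580.5 364.7 128 26.9 45
```

```text
[441.13089447 292.87847336 209.51990125] [ 0.66084934 -0.18302208 -0.8689149   0.11108622 -0.12924333  0.12883908] [[-0.629 -0.461  0.626]
 [-0.328  0.888  0.324]
 [-0.705 -0.002 -0.709]] [ 0.23605801 -0.89753397 -1.81434145] [-0.44914059  0.80100954 -0.01773264] 20.707740933538002
[[0.04, 0.01, 0.25, 0.0, 0.0, 0.0], [0.03, 0.01, 0.25, 0.0, 0.0, 0.0], [0.04, 0.01, 0.24, 0.0, 0.0, 0.0], [-0.11, -0.01, 0.16, 0.0, 0.0, 0.0], [-0.11, 0.0, 0.16, 0.0, 0.0, 0.0], [-0.1, -0.01, 0.16, 0.0, 0.0, 0.0], [-0.11, 0.0, 0.15, 0.0, 0.0, 0.0], [-0.1, -0.01, 0.16, 0.0, 0.0, 0.0], [-0.11, 0.0, 0.16, 0.0, 0.0, 0.0]]
max 0.25337718918639857 0.0 end [580.7 364.9 127.9]
```

View pics/t2.png

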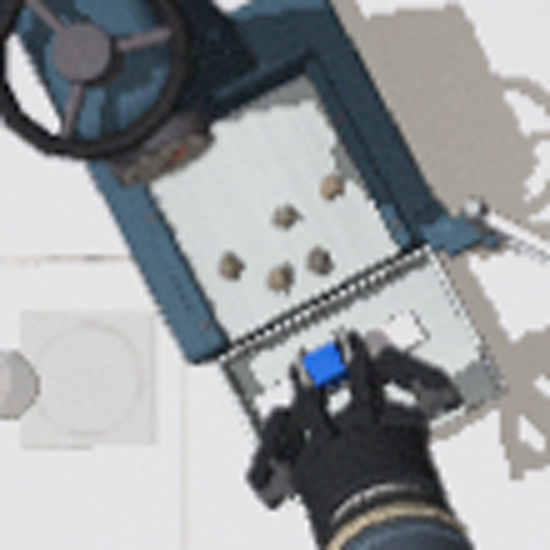

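The picture shows the guard swung open at the right (crop 480,215), all five fragments on the platen, and the grip's blue top at crop (325,365) with the clamp from (270,400) to (425,330). Quick check of the scraper offset and platen edges now nothing hides them.

```bash
python3 - <<'E'
from h import *
d=cam("top"); a=.4695; x0,y0=548.4,360.7
T=lambda w:np.round([np.cos(a)*(w[0]-x0)+np.sin(a)*(w[1]-y0),-np.sin(a)*(w[0]-x0)+np.cos(a)*(w[1]-y0)],1)
hsv=cv2.cvtColor(d["image"],cv2.COLOR_RGB2HSV); m=cv2.inRange(hsv,(104,170,150),(118,255,255)); n,l,st,ce=cv2.connectedComponentsWithStats(m[190:215,235:255])
i=1+np.argmax(st[1:,4]); c=ce[i]+[235,190]; print(st[i],c,"scraper",T(on(d,*c,209.5+33.9)),"tcp",T(env.sense()["tcp_pos"]))
Rz=R.from_euler("z",a).as_matrix()
v=hsv[...,2].astype(np.float32)
xs=np.arange(-90,-50,2.)
for y in(-50,-30,-10,30,55):
    q=proj(d,np.array([(x,y,55) for x in xs])@Rz.T+[x0,y0,0]).astype(np.float32)
    print(y,cv2.remap(v,q[:,0].copy(),q[:,1].copy(),1)[:,0].astype(int))
E
```

```text
[ 6  9  8  8 41] [244.29268293 202.24390244] scraper [-141.1  -12.2] tcp [-126.   -12.2]
-50 [208 200 180 141 106  97 122 172 169 111  91 121 168 200 210 210 210 211
 212 211]
-30 [206 198 162 124 107  88 101 109 117  97 103 126 175 212 210 211 210 211
 211 210]
-10 [207 197 161 121  99  94 109 136 135 105 109 159 201 215 212 206 197 171
 138 130]
30 [214 208 181 136 112  95 102 124 129 100 101 130 174 209 215 214 214 213
 213 213]
55 [216 208 190 150 127 111  97 120 146 115  88 139 197 216 213 213 213 213
 213 213]
```

{"method": "apply_moves", "body": {"plan": [[0.04, 0.01, 0.25, 0, 0, 0], [0.03, 0.01, 0.25, 0, 0, 0], [0.04, 0.01, 0.24, 0, 0, 0], [-0.11, 0, 0.16, 0, 0, 0], [-0.11, 0, 0.16, 0, 0, 0], [-0.1, 0, 0.16, 0, 0, 0], [-0.11, 0, 0.16, 0, 0, 0], [-0.11, 0, 0.16, 0, 0, 0], [-0.11, 0, 0.16, 0, 0, 0], [0, 0, 0, 0, 0, 0]]}}

```text
t: 20.05
tcp_pos: [582.1, 369.5, 128.0]
tool_rot: [-0.562, 2.302, 0.231]
ft_force: [-1.0, -0.3, -1.4]
gripper_width: 20.8
grasp_force: 88.5
```

{"method": "apply_moves", "body": {"plan": [[0, 0, 0, 0, 0, 0], [0, 0, 0, 0, 0, 0]]}}

```text
t: 20.3
tcp_pos: [580.2, 368.5, 128.1]
tool_rot: [-0.562, 2.302, 0.231]
ft_force: [0.3, 0.2, -0.4]
gripper_width: 20.7
grasp_force: 88.5
```

{"method": "apply_moves", "body": {"plan": [[0.035, -0.02, 0.035, 0, 0, 0], [0.035, -0.02, 0.035, 0, 0, 0], [0.03, 0, 0.03, 0, 0, 0], [0.02, 0, 0.02, 0, 0, 0], [0, 0, 0, 0, 0, 0], [0, 0, 0, 0, 0, 0]]}}

```text
t: 21.05
tcp_pos: [582.7, 365.3, 111.4]
tool_rot: [-0.562, 2.302, 0.231]
ft_force: [0.2, -0.1, -1.6]
gripper_width: 21.0
grasp_force: 88.5
```

{"method": "apply_moves", "body": {"plan": [[0.007, 0, 0.007, 0, 0, 0], [0.007, 0, 0.007, 0, 0, 0], [0.007, 0, 0.007, 0, 0, 0], [0, 0, 0, 0, 0, 0]]}}

```text
t: 21.55
tcp_pos: [582.5, 365.1, 108.1]
tool_rot: [-0.562, 2.302, 0.231]
ft_force: [0.2, 0.5, -2.1]
gripper_width: 20.7
grasp_force: 88.5
```

{"method": "apply_moves", "body": {"plan": [[0.007, 0, 0.007, 0, 0, 0], [0.007, 0, 0.007, 0, 0, 0], [0.007, 0, 0.007, 0, 0, 0], [0, 0, 0, 0, 0, 0]]}}

```text
t: 22.05
tcp_pos: [582.5, 365.2, 105.1]
tool_rot: [-0.562, 2.302, 0.231]
ft_force: [-0.2, -0.4, -2.3]
gripper_width: 20.8
grasp_force: 88.5
```

{"method": "apply_moves", "body": {"plan": [[0.007, 0, 0.007, 0, 0, 0], [0.007, 0, 0.007, 0, 0, 0], [0, 0, 0, 0, 0, 0]]}}

```text
t: 22.42
tcp_pos: [582.5, 365.1, 103.2]
tool_rot: [-0.562, 2.302, 0.231]
ft_force: [0.7, 0.1, -2.7]
gripper_width: 20.8
grasp_force: 88.5
```

{"method": "apply_moves", "body": {"plan": [[0.007, 0, 0.007, 0, 0, 0], [0.007, 0, 0.007, 0, 0, 0], [0, 0, 0, 0, 0, 0]]}}

```text
t: 22.8
tcp_pos: [583.1, 365.5, 102.2]
tool_rot: [-0.562, 2.3, 0.231]
ft_force: [-1.0, -0.5, 3.1]
gripper_width: 21.4
grasp_force: 88.9
```

{"method": "apply_moves", "body": {"plan": [[0.005, 0, 0.005, 0, 0, 0], [0, 0, 0, 0, 0, 0]]}}

```text
t: 23.05
tcp_pos: [583.3, 365.6, 102.2]
tool_rot: [-0.561, 2.299, 0.232]
ft_force: [-4.5, -2.7, 8.8]
gripper_width: 21.0
grasp_force: 90.1
```

{"method": "apply_moves", "body": {"plan": [[0.02, 0, -0.02, 0, 0, 0], [0.04, 0, -0.04, 0, 0, 0], [0.05, 0, -0.05, 0, 0, 0]]}}

```text
t: 23.42
tcp_pos: [569.7, 358.6, 102.2]
tool_rot: [-0.561, 2.299, 0.232]
ft_force: [3.2, 1.5, 5.8]
gripper_width: 20.9
grasp_force: 89.0
```

{"method": "apply_moves", "body": {"plan": [[0.05, 0, -0.05, 0, 0, 0], [0.05, 0, -0.05, 0, 0, 0], [0.05, 0, -0.05, 0, 0, 0], [0.05, 0, -0.05, 0, 0, 0], [0.05, 0, -0.05, 0, 0, 0]]}}

```text
t: 24.05
tcp_pos: [538.1, 342.3, 102.2]
tool_rot: [-0.561, 2.299, 0.232]
ft_force: [4.0, 2.3, 5.1]
gripper_width: 20.8
grasp_force: 89.0
```

{"method": "apply_moves", "body": {"plan": [[0.05, 0, -0.05, 0, 0, 0], [0.05, 0, -0.05, 0, 0, 0], [0.05, 0, -0.05, 0, 0, 0], [0.05, 0, -0.05, 0, 0, 0]]}}

```text
t: 24.55
tcp_pos: [513.0, 329.2, 102.2]
tool_rot: [-0.561, 2.299, 0.232]
ft_force: [3.6, 2.0, 5.8]
gripper_width: 21.2
grasp_force: 89.0
```

{"method": "apply_moves", "body": {"plan": [[0.05, 0, -0.05, 0, 0, 0], [0.04, 0, -0.04, 0, 0, 0], [0, 0, 0, 0, 0, 0]]}}

```text
t: 24.92
tcp_pos: [501.4, 323.2, 102.1]
tool_rot: [-0.561, 2.299, 0.232]
ft_force: [-1.1, -0.2, 10.0]
gripper_width: 20.8
grasp_force: 89.3
```

```bash
python3 - <<'E'
from h import *
d=cam("top"); crop(d,190,130,290,230,5,"t3.png")
E
```

```text
(no output)
```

View pics/t3.png

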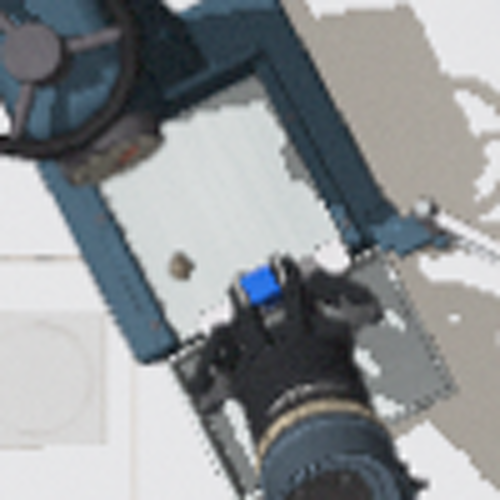

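The picture shows four fragments gone and one left on the platen at crop (180,265), left of the first pass. I'll do a second pass further left.

{"method": "apply_moves", "body": {"plan": [[-0.06, 0, -0.06, 0, 0, 0], [-0.12, 0, -0.12, 0, 0, 0], [-0.12, 0.06, 0.12, 0, 0, 0], [-0.15, 0.06, 0.15, 0, 0, 0], [-0.15, 0.06, 0.15, 0, 0, 0], [-0.12, 0.06, 0.12, 0, 0, 0], [-0.06, 0.03, 0.06, 0, 0, 0], [0, 0, 0, 0, 0, 0], [0, 0, 0, 0, 0, 0]]}}

```text
t: 26.1
tcp_pos: [563.2, 385.4, 125.5]
tool_rot: [-0.563, 2.303, 0.23]
ft_force: [-0.5, 0.4, -2.2]
gripper_width: 21.0
grasp_force: 88.7
```

```bash
cat > chips.py <<'E'
from h import *
d=cam("top"); a=.4695; x0,y0=548.4,360.7
T=lambda w:np.round([np.cos(a)*(w[0]-x0)+np.sin(a)*(w[1]-y0),-np.sin(a)*(w[0]-x0)+np.cos(a)*(w[1]-y0)],0)
hsv=cv2.cvtColor(d["image"],cv2.COLOR_RGB2HSV)[130:240,180:290]
m=cv2.inRange(hsv,(5,30,40),(25,130,190)); n,l,st,ce=cv2.connectedComponentsWithStats(m)
for i in range(1,n):
    if st[i,4]>4: print(st[i,4],ce[i]+[180,130],"platen",T(on(d,*(ce[i]+[180,130]),61)),"tray",T(on(d,*(ce[i]+[180,130]),16)))
print("tcp",T(env.sense()["tcp_pos"]),env.sense()["tcp_pos"],env.sense()["ft_force"])
E
python3 chips.py
```

```text
29 [213.13793103 161.51724138] platen [67. 46.] tray [80. 53.]
66 [228.78787879 190.8030303 ] platen [-52.  44.] tray [-43.  52.]
12 [263.16666667 190.91666667] platen [-109.  -62.] tray [-102.  -58.]
tcp [24. 15.] [563.27474413 385.35510724 125.67663883] [-0.60223388 -0.33972619 -0.93082936]
```

{"method": "apply_moves", "body": {"plan": [[0.03, 0, 0.03, 0, 0, 0], [0.04, 0, 0.04, 0, 0, 0], [0.04, 0, 0.04, 0, 0, 0], [0.03, 0, 0.03, 0, 0, 0], [0.01, 0, 0.01, 0, 0, 0], [0, 0, 0, 0, 0, 0]]}}

```text
t: 26.9
tcp_pos: [563.9, 385.9, 104.7]
tool_rot: [-0.562, 2.302, 0.231]
ft_force: [-0.2, 0.0, -0.9]
gripper_width: 21.0
grasp_force: 88.7
```

{"method": "apply_moves", "body": {"plan": [[0.007, 0, 0.007, 0, 0, 0], [0.007, 0, 0.007, 0, 0, 0], [0, 0, 0, 0, 0, 0]]}}

```text
t: 27.28
tcp_pos: [563.8, 385.9, 102.9]
tool_rot: [-0.562, 2.302, 0.231]
ft_force: [-0.5, 1.3, -2.1]
gripper_width: 20.8
grasp_force: 88.7
```

{"method": "apply_moves", "body": {"plan": [[0.007, 0, 0.007, 0, 0, 0], [0.006, 0, 0.006, 0, 0, 0], [0, 0, 0, 0, 0, 0]]}}

```text
t: 27.65
tcp_pos: [564.5, 386.2, 102.2]
tool_rot: [-0.561, 2.3, 0.231]
ft_force: [-2.0, -2.0, 5.3]
gripper_width: 20.6
grasp_force: 89.1
```

{"method": "apply_moves", "body": {"plan": [[0.022, 0, -0.018, 0, 0, 0], [0.04, 0, -0.04, 0, 0, 0], [0.05, 0, -0.05, 0, 0, 0], [0.05, 0, -0.05, 0, 0, 0], [0.05, 0, -0.05, 0, 0, 0], [0.05, 0, -0.05, 0, 0, 0], [0.05, 0, -0.05, 0, 0, 0], [0.05, 0, -0.05, 0, 0, 0]]}}

```text
t: 28.65
tcp_pos: [519.2, 362.9, 102.2]
tool_rot: [-0.561, 2.299, 0.232]
ft_force: [4.0, 0.5, 6.0]
gripper_width: 21.0
grasp_force: 88.9
```

{"method": "apply_moves", "body": {"plan": [[0.05, 0, -0.05, 0, 0, 0], [0.05, 0, -0.05, 0, 0, 0], [0.05, 0, -0.05, 0, 0, 0], [0.05, 0, -0.05, 0, 0, 0], [0.05, 0, -0.05, 0, 0, 0], [0.02, 0, -0.02, 0, 0, 0], [0, 0, 0, 0, 0, 0]]}}

```text
t: 29.52
tcp_pos: [483.3, 343.8, 99.3]
tool_rot: [-0.564, 2.305, 0.229]
ft_force: [-0.4, 0.8, -1.5]
gripper_width: 20.6
grasp_force: 88.5
```

```bash
python3 chips.py
```

```text
34 [212.52941176 161.64705882] platen [67. 48.] tray [81. 56.]
11 [263.09090909 191.18181818] platen [-110.  -61.] tray [-103.  -57.]
60 [245.51666667 218.7       ] platen [-166.   37.] tray [-161.   45.]
tcp [-65.  14.] [483.72601603 344.09689974  99.54602659] [-0.092326   -0.64753323 -1.57171974]
```

{"method": "apply_moves", "body": {"plan": [[0.07, 0, -0.07, 0, 0, 0], [0, 0, -0.15, 0, 0, 0], [-0.1, 0, -0.2, 0, 0, 0], [-0.2, 0, -0.2, 0, 0, 0], [-0.2, 0, -0.2, 0, 0, 0], [-0.2, 0, -0.2, 0, 0, 0], [0, -0.2, -0.1, 0, 0, 0], [0, -0.35, 0, 0, 0, 0], [0, -0.35, 0, 0, 0, 0], [0, -0.2, 0, 0, 0, 0]]}}

```text
t: 30.82
tcp_pos: [504.3, 229.8, 224.0]
tool_rot: [-0.561, 2.303, 0.23]
ft_force: [0.3, -0.1, -2.6]
gripper_width: 20.8
grasp_force: 88.6
```

```bash
python3 chips.py; python3 - <<'E'
from h import *
d=cam("top"); v=cv2.cvtColor(d["image"],cv2.COLOR_RGB2GRAY)
a=.4695; Rz=R.from_euler("z",a).as_matrix(); 
m=np.zeros(v.shape,np.uint8); P=np.array([(-68,-62,55),(66,-62,55),(66,64,55),(-68,64,55)])@Rz.T+[548.4,360.7,0]
cv2.fillConvexPoly(m,proj(d,P).astype(np.int32),1)
b=((v<165)&(m>0)).astype(np.uint8); n,l,st,ce=cv2.connectedComponentsWithStats(b)
print([(st[i],ce[i].round(1)) for i in range(1,n) if st[i,4]>3])
E
```

```text
29 [212.96551724 161.65517241] platen [67. 46.] tray [80. 54.]
14 [244.85714286 199.5       ] platen [-105.    9.] tray [-98.  15.]
9 [237.44444444 200.66666667] platen [-97.  33.] tray [-89.  40.]
8 [247.625 204.75 ] platen [-126.    8.] tray [-120.   15.]
87 [276.32183908 209.87356322] platen [-189.  -71.] tray [-185.  -67.]
tcp [-98. -98.] [504.946268   228.78924834 224.02959927] [-0.97627007 -0.82413486 -2.0284697 ]
[(array([232, 147,  10,   5,  19], dtype=int32), array([237.5, 149.2])), (array([209, 157,  14,  10,  44], dtype=int32), array([215.5, 161.6])), (array([246, 159,   5,   7,  15], dtype=int32), array([247.9, 162.5]))]
```

```bash
python3 plan.py 4 440 130 315 20 45 5 420 -40 330 7 45 6 440 -240 320 -8 45 7 505.5 -322.9 130 -13.3 44.9 2 505.5 -322.9 130 -13.3 44.9
```

```text
[[0.02, -0.15, -0.34, 0.01, 0.0, 0.01], [0.02, -0.15, -0.34, 0.02, 0.0, 0.02], [0.02, -0.16, -0.34, 0.01, 0.0, 0.01], [0.01, -0.17, -0.33, 0.02, 0.0, 0.02], [0.09, -0.31, -0.13, 0.02, 0.0, 0.02], [0.07, -0.31, -0.12, 0.02, 0.0, 0.02], [0.07, -0.32, -0.11, 0.02, 0.0, 0.02], [0.06, -0.33, -0.09, 0.02, 0.0, 0.02], [0.04, -0.33, -0.09, 0.02, 0.0, 0.02], [0.02, -0.33, 0.0, 0.02, 0.0, 0.02]]
[[0.01, -0.34, 0.02, 0.02, 0.0, 0.02], [-0.01, -0.33, 0.03, 0.02, 0.0, 0.02], [-0.01, -0.33, 0.04, 0.02, 0.0, 0.02], [-0.02, -0.33, 0.05, 0.02, 0.0, 0.02], [-0.04, -0.33, 0.06, 0.02, 0.0, 0.02], [0.11, -0.11, 0.27, 0.0, 0.0, 0.0], [0.12, -0.1, 0.27, 0.01, 0.0, 0.01], [0.11, -0.1, 0.27, 0.0, 0.0, 0.01], [0.11, -0.1, 0.27, 0.01, 0.0, 0.0], [0.11, -0.1, 0.28, 0.01, 0.0, 0.01]]
[[0.11, -0.09, 0.27, 0.0, 0.0, 0.0], [0.11, -0.1, 0.27, 0.01, 0.0, 0.01], [0.0, 0.0, 0.0, 0.0, 0.0, 0.0], [0.0, 0.0, 0.0, 0.0, 0.0, 0.0]]
max 0.3762977544445356 0.0282842712474619 end [ 505.3 -323.   130.4]
```

{"method": "apply_moves", "body": {"plan": [[0.02, -0.15, -0.34, 0.01, 0, 0.01], [0.02, -0.15, -0.34, 0.02, 0, 0.02], [0.02, -0.16, -0.34, 0.01, 0, 0.01], [0.01, -0.17, -0.33, 0.02, 0, 0.02], [0.09, -0.31, -0.13, 0.02, 0, 0.02], [0.07, -0.31, -0.12, 0.02, 0, 0.02], [0.07, -0.32, -0.11, 0.02, 0, 0.02], [0.06, -0.33, -0.09, 0.02, 0, 0.02], [0.04, -0.33, -0.09, 0.02, 0, 0.02], [0.02, -0.33, 0, 0.02, 0, 0.02]]}}

```text
t: 32.17
tcp_pos: [423.2, -72.1, 329.2]
tool_rot: [-0.092, 2.355, 0.036]
ft_force: [0.3, 0.6, -1.5]
gripper_width: 20.9
grasp_force: 88.7
```

{"method": "apply_moves", "body": {"plan": [[0.01, -0.34, 0.02, 0.02, 0, 0.02], [-0.01, -0.33, 0.03, 0.02, 0, 0.02], [-0.01, -0.33, 0.04, 0.02, 0, 0.02], [-0.02, -0.33, 0.05, 0.02, 0, 0.02], [-0.04, -0.33, 0.06, 0.02, 0, 0.02], [0.11, -0.11, 0.27, 0, 0, 0], [0.12, -0.1, 0.27, 0.01, 0, 0.01], [0.11, -0.1, 0.27, 0, 0, 0.01], [0.11, -0.1, 0.27, 0.01, 0, 0], [0.11, -0.1, 0.28, 0.01, 0, 0.01]]}}

```text
t: 33.42
tcp_pos: [488.9, -296.9, 183.2]
tool_rot: [0.247, 2.347, -0.104]
ft_force: [-0.9, 0.1, -0.9]
gripper_width: 20.8
grasp_force: 88.7
```

{"method": "apply_moves", "body": {"plan": [[0.11, -0.09, 0.27, 0, 0, 0], [0.11, -0.1, 0.27, 0.01, 0, 0.01], [0, 0, 0, 0, 0, 0], [0, 0, 0, 0, 0, 0], [0, 0, 0, 0, 0, 0]]}}

```text
t: 34.05
tcp_pos: [507.2, -320.8, 132.2]
tool_rot: [0.271, 2.342, -0.116]
ft_force: [0.3, 0.8, -2.9]
gripper_width: 20.6
grasp_force: 88.7
```

```bash
python3 chips.py; python3 - <<'E'
from plan import *
s=env.sense(); Rm=R.from_rotvec(s["tool_rot"]).as_matrix()
Rt=np.array([[-0.689,0.23,0.687],[0.162,0.973,-0.163],[-0.706,-0.001,-0.708]])
print("rot err shares",(R.from_matrix(Rm.T@Rt).as_rotvec()/(np.pi/2)).round(3),"shift to seat",(Rm.T@(np.array([505.3,-322.7,80])-s["tcp_pos"])/100).round(3),s["ft_force"])
E
```

```text
23 [213.60869565 161.34782609] platen [66. 44.] tray [80. 52.]
11 [263.09090909 191.18181818] platen [-110.  -61.] tray [-103.  -57.]
14 [244.85714286 199.5       ] platen [-105.    9.] tray [-98.  15.]
10 [237.2 200.6] platen [-96.  34.] tray [-89.  41.]
9 [247.66666667 204.88888889] platen [-127.    9.] tray [-120.   15.]
tcp [-345. -589.] [ 507.21665029 -320.90303715  132.27325301] [-0.38743265 -0.73233223 -1.75655463]
rot err shares [-0.001  0.002  0.001] shift to seat [ 0.38  -0.02   0.359] [-0.38743265 -0.73233223 -1.75655463]
```

```bash
python3 - <<'E'
from h import *
d=cam("top"); a=.4695; x0,y0=548.4,360.7; Rz=R.from_euler("z",a).as_matrix()
T=lambda w:np.round([np.cos(a)*(w[0]-x0)+np.sin(a)*(w[1]-y0),-np.sin(a)*(w[0]-x0)+np.cos(a)*(w[1]-y0)],0)
im=d["image"].astype(int); w=im[...,0]-im[...,2]  # warm
m=np.zeros(w.shape,np.uint8); P=np.array([(-200,-95,20),(90,-85,55),(90,85,55),(-200,95,20)])@Rz.T+[x0,y0,0]
cv2.fillConvexPoly(m,proj(d,P).astype(np.int32),1)
b=((w>7)&(m>0)).astype(np.uint8); n,l,st,ce=cv2.connectedComponentsWithStats(b,connectivity=8)
for i in range(1,n):
    if st[i,4]>2: print(st[i],ce[i].round(1),T(on(d,*ce[i],16)),w[l==i].max())
s=cam("scene"); im=s["image"].astype(int); w=im[...,0]-im[...,2]; m=np.zeros(w.shape,np.uint8)
for P in ([(-187,-82,40),(-187,82,40),(-78,82,40),(-78,-82,40)],): 
    q=proj(s,np.array(P)@Rz.T+[x0,y0,0]); print(q.round(0).tolist())
    q2=proj(s,(np.array(P)-[0,0,40])@Rz.T+[x0,y0,0]); m=cv2.fillConvexPoly(m,cv2.convexHull(np.vstack([q,q2]).astype(np.int32)),1)
b=((w>15)&(m>0)).astype(np.uint8); n,l,st,ce=cv2.connectedComponentsWithStats(b)
for i in range(1,n):
    if st[i,4]>2: print("scene",st[i],T(on(s,*ce[i],16)),w[l==i].max())
E
```

```text
[204 157  17  10  63] [212.5 161.5] [81. 55.] 45
[242 181  42  49 147] [267.1 211.8] [-175.  -35.] 16
[261 189   5   5  19] [263.1 190.9] [-102.  -57.] 40
[251 191   4   4  12] [252.3 192.7] [-89. -20.] 15
[235 199   5   4  14] [237.1 200.6] [-88.  42.] 25
[243 198   5   4  18] [245.  199.5] [-99.  14.] 35
[246 204   4   3  11] [247.4 204.9] [-120.   16.] 25
[[281.0, 210.0], [245.0, 206.0], [252.0, 192.0], [287.0, 196.0]]
scene [265 199   3   3   6] [-95.  15.] 24
```

{"method": "apply_moves", "body": {"plan": [[0.06, -0.01, 0.06, 0, 0, 0], [0.1, -0.01, 0.1, 0, 0, 0], [0.1, 0, 0.09, 0, 0, 0], [0.08, 0, 0.07, 0, 0, 0], [0.04, 0, 0.04, 0, 0, 0], [0, 0, 0, 0, 0, 0], [0, 0, 0, 0, 0, 0]]}}

```text
t: 35.08
tcp_pos: [505.3, -322.8, 78.9]
tool_rot: [0.272, 2.343, -0.116]
ft_force: [-0.1, -0.2, -1.3]
gripper_width: 20.5
grasp_force: 88.7
```

```bash
python3 - <<'E'
from h import *
s=env.sense(); tp=s["tcp_pos"]; Rm=R.from_rotvec(s["tool_rot"]).as_matrix(); d=cam("top")
hsv=cv2.cvtColor(d["image"],cv2.COLOR_RGB2HSV); m=cv2.inRange(hsv,(104,170,150),(118,255,255)); n,l,st,ce=cv2.connectedComponentsWithStats(m[160:200,410:450])
for i in range(1,n):
    if st[i,4]>10:
        c=ce[i]+[410,160]; w=on(d,*c,tp[2]+33.9)-tp[:2]; p=np.radians(-13.3); print(st[i],c,"off x,y",w[0]*np.cos(p)+w[1]*np.sin(p),-w[0]*np.sin(p)+w[1]*np.cos(p))
print(tp,s["ft_force"],"to seat",(Rm.T@(np.array([505.3,-322.7,71])-tp)/100).round(3))
E
```

```text
[20 19  7  6 31] [433.06451613 181.38709677] off x,y -14.967234977497995 -0.6537676836537574
[ 505.27169919 -322.8035683    78.85990732] [-0.08271063 -0.24521735 -1.30675926] to seat [0.056 0.001 0.056]
```

{"method": "apply_moves", "body": {"plan": [[0.02, 0, 0.02, 0, 0, 0], [0.02, 0, 0.02, 0, 0, 0], [0.016, 0, 0.016, 0, 0, 0], [0, 0, 0, 0, 0, 0], [0, 0, 0, 0, 0, 0]]}}

```text
t: 35.75
tcp_pos: [505.1, -322.6, 70.6]
tool_rot: [0.273, 2.344, -0.115]
ft_force: [0.5, 0.1, -1.6]
gripper_width: 20.6
grasp_force: 88.7
```

{"method": "apply_moves", "body": {"plan": [[0.007, 0, 0.007, 0, 0, 0], [0.007, 0, 0.007, 0, 0, 0], [0, 0, 0, 0, 0, 0]]}}

```text
t: 36.12
tcp_pos: [505.0, -322.6, 68.5]
tool_rot: [0.273, 2.344, -0.115]
ft_force: [-1.0, 0.2, -2.2]
gripper_width: 20.6
grasp_force: 88.7
```

{"method": "apply_moves", "body": {"plan": [[0.007, 0, 0.007, 0, 0, 0], [0, 0, 0, 0, 0, 0]]}}

```text
t: 36.38
tcp_pos: [505.5, -322.8, 68.3]
tool_rot: [0.272, 2.342, -0.116]
ft_force: [-1.7, 0.2, 3.6]
gripper_width: 21.0
grasp_force: 89.3
```

Seated (contact at z = 68.3, as when it was picked). Release, then back out along the fingers.

{"method": "apply_moves", "body": {"plan": [[0, 0, 0, 0, 0, 0], [0, 0, 0, 0, 0, 0], [0, 0, 0, 0, 0, 0], [0, 0, 0, 0, 0, 0]], "claw": 0.3, "newtons": 25}}

```text
t: 36.88
tcp_pos: [505.1, -322.6, 67.6]
tool_rot: [0.273, 2.344, -0.115]
ft_force: [0.1, -0.1, 0.2]
gripper_width: 55.6
grasp_force: 0.0
```

{"method": "apply_moves", "body": {"plan": [[0, 0, -0.06, 0, 0, 0], [0, 0, -0.15, 0, 0, 0], [0, 0, -0.3, 0, 0, 0], [0, 0, -0.4, 0, 0, 0], [0, 0, -0.4, 0, 0, 0], [0, 0, -0.3, 0, 0, 0], [0, 0, 0, 0, 0, 0], [0, 0, 0, 0, 0, 0]]}}

```text
t: 37.88
tcp_pos: [394.5, -296.4, 181.4]
tool_rot: [0.273, 2.343, -0.116]
ft_force: [0.5, 0.1, -0.6]
gripper_width: 55.5
grasp_force: 0.0
```

```bash
python3 - <<'E'
from h import *
d=cam("top"); s=cam("scene")
hsv=cv2.cvtColor(d["image"],cv2.COLOR_RGB2HSV); m=cv2.inRange(hsv,(104,140,40),(118,255,255)); n,l,st,ce=cv2.connectedComponentsWithStats(m[170:200,415:440])
print([(st[i],ce[i]+[415,170]) for i in range(1,n) if st[i,4]>10])
hsv=cv2.cvtColor(s["image"],cv2.COLOR_RGB2HSV); m=cv2.inRange(hsv,(104,140,40),(118,255,255)); n,l,st,ce=cv2.connectedComponentsWithStats(m[200:310,340:460])
print([(st[i],ce[i]+[340,200]) for i in range(1,n) if st[i,4]>10])
# compare bystander areas with the first pictures
for nm,cur in(("top0",d),("scene0",s)):
    a=cv2.imread(f"pics/{nm}.png").astype(int); b=cv2.cvtColor(cur["image"],cv2.COLOR_RGB2BGR).astype(int)
    for t,P in dict(tin=(542,-444,20),tin2=(657,-410,20),cruc=(607,-259,20),beaker=(433,559,30)).items():
        u,v=proj(cur,P)[0].astype(int); print(nm,t,(u,v),np.abs(a-b)[v-11:v+12,u-11:u+12].mean().round(1))
E
python3 chips.py
```

```text
[(array([11,  9, 10,  7, 53], dtype=int32), array([430.83018868, 182.01886792]))]
[(array([54, 37,  7, 12, 63], dtype=int32), array([396.77777778, 242.52380952])), (array([32, 70,  8, 13, 70], dtype=int32), array([375.38571429, 276.22857143]))]
top0 tin (np.int64(458), np.int64(169)) 0.9
top0 tin2 (np.int64(446), np.int64(138)) 1.0
top0 cruc (np.int64(406), np.int64(153)) 1.0
top0 beaker (np.int64(180), np.int64(206)) 1.2
scene0 tin (np.int64(429), np.int64(260)) 90.2
scene0 tin2 (np.int64(433), np.int64(241)) 31.9
scene0 cruc (np.int64(395), np.int64(233)) 53.4
scene0 beaker (np.int64(227), np.int64(183)) 142.6
26 [213.03846154 161.76923077] platen [66. 46.] tray [79. 54.]
11 [263.09090909 191.18181818] platen [-110.  -61.] tray [-103.  -57.]
14 [244.85714286 199.5       ] platen [-105.    9.] tray [-98.  15.]
9 [237.44444444 200.66666667] platen [-97.  33.] tray [-89.  40.]
8 [247.75 205.  ] platen [-127.    8.] tray [-121.   15.]
tcp [-434. -516.] [ 394.52966091 -295.89072648  180.34208288] [-0.1926198   0.53231982  0.92623143]
```

The scraper is back in its original place and the bystanders are unmoved in the top view. In the scene view their patches differ, most likely because the arm covered them in the first picture. All five fragments are in the tray and the guard is open, so I'm handing in.

```bash
python3 -c "
from bench import env
print(env.sign_off())"
```

```text
the job is handed in; nothing more can be done
None
```

The job is handed in at about 38 s, verdict not shown: guard open about 2.14 rad (stop at 2.2), all five fragments in the tray after two light strokes (about 6–12 N), scraper back on its rest, and the tin, crucible and beaker unmoved in the top view.

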